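# Clear the tray off the calibrator and hold its sprung cover at the set angle

### The job

A tray of metal sleeves has been left on the sprung cover of the block calibrator, which has to be vented: pick up the tray (it has a red handle), tip all four sleeves off it into the blue bin, and leave the empty tray flat in the middle of the black mat. Then lift the calibrator's cover, which has a black bar in front, until it is in line with the orange set-pointer at its side, and finish while still holding the cover there, since its spring would shut it. Leave the pointer's setting and the other things on the bench as they are.

Things in the scene. Friction and masses are not known exactly. Their poses are not given: they have to be found in the camera images.
- calibrator: Block calibrator, a blue box 200 (x) x 240 (y) x 90 mm high, fixed on the bench, white front panel with a purple display facing the robot. Origin: centre of its underside; x points from the front panel to the hinge at the back, y to its left side, z up. Its white cover lies on top, hinged along the back edge, 98 mm above the bench.
- cover: White cover plate 194 x 230 x 12 mm, 380 g, origin mid-width on the hinge axis at its back. In its frame it spans x -4 to -198 mm (front edge), y +-115, z -4 to +8; z is its upper normal. Shut, its top is 106 mm above the bench. A spring always pulls it shut (0.35 Nm shut, plus 0.35 Nm per rad): lifting at the bar takes 3 to 4 N. It shuts if let go.
- cover_bar (a point): Middle of the cover's black round lifting bar: 12 mm thick, along the cover's y, about 120 mm free between its two end arms. It lies 250 mm from the hinge axis and 2 mm above it in the cover's frame (axes as the cover), with 46 mm of free gap to the cover's front edge. Shut, it is 100 mm above the bench, nothing beneath. Being round, it turns between the pads as the cover swings.
- hinge_axis (a point): Point on the cover's hinge axis at mid-width, 98 mm above the bench. It turns with the cover (axes as the cover); the axis is its y. The opening angle is the tilt of the cover's z from vertical: 0 shut, grows as the front edge goes up, stop at 1.3 rad.
- set_pointer (a joint): Angle of the orange set-pointer in rad, on the same scale as the cover's angle: the cover is in line with it when its tilt equals this. Set between 0.42 and 0.72. It turns about the cover's hinge line and stays by friction; do not move it.
- pointer_tip (a point): Middle of the round tip (24 mm) of the orange set-pointer, a flat arm 5 x 12 mm, 135 mm from the hinge axis to this point, standing up beside the cover's left (+y) edge, 135 mm from the calibrator's middle plane. Its x axis points from tip to hinge; the cover is in line when its x is parallel. A thin steel arc with ticks every 10 degrees beside it is only for reading (no contact).
- tray: Smooth steel tray 150 (x) x 100 (y) mm, floor 3 mm thick, walls 18 mm high on three sides, open at its +x end (the lip). Origin: centre of the underside, z up. About 160 g empty. It starts on the cover with four sleeves, lip towards world +y within 30 degrees. The sleeves begin to slide at a tip of 13 to 20 degrees, all go at 40; jerks slide them too.
- tray_handle (a point): Grip point on the tray's red upright handle plate at its closed end: plate 10 mm thick along the tray's x, 50 mm wide along y, its top 62 mm above the tray's underside; this point is 70 mm behind the tray's centre and 47 mm above the underside. 30 mm or more free inside the tray before the sleeves. Axes as the tray.
- tray_lip (a point): Middle of the tray's open edge, on the floor's upper face, 75 mm ahead of the tray's centre and 3 mm above the underside. Axes as the tray.
- sleeve1: Hexagonal aluminium sleeve with a dark bore, 22 mm across flats, 24 mm long, 22 g; standing on the tray at the start. Origin at its centre.
- sleeve2: Hexagonal aluminium sleeve with a dark bore, 22 mm across flats, 24 mm long, 22 g; standing on the tray at the start. Origin at its centre.
- sleeve3: Hexagonal aluminium sleeve with a dark bore, 22 mm across flats, 24 mm long, 22 g; standing on the tray at the start. Origin at its centre.
- sleeve4: Hexagonal aluminium sleeve with a dark bore, 22 mm across flats, 24 mm long, 22 g; standing on the tray at the start. Origin at its centre.
- blue_bin: Open blue plastic bin, fixed, 150 (x) x 180 (y) x 70 mm high, walls 4 mm. Origin: centre of its underside. On the robot's left; the yellow bin of the same size stands beside it, nearer or farther.
- yellow_bin: Open yellow bin with metal stock in it, same size as the blue one, fixed. No sleeve belongs in it.
- mat: Black rubber mat, 170 (x) x 180 (y) x 3 mm, fixed flat on the bench on the robot's right. Origin: centre of its underside.
- insert: Bare aluminium cylinder, 40 mm across, 120 mm tall, standing behind the bins. Bystander. Origin: centre of the underside.
- screwdriver: Screwdriver lying behind the mat. Bystander. Origin: under its middle.
Mind the look-alikes: they are no part of the job. Leave any green look-alike of the tray alone.

How it is judged (in metres and radians):
On the way, in this order (a step that is already met when the one before it is completed fails the run):
1. all four sleeves are in the blue bin, slid off the tray tipped over it (angle between tray's own z axis and vertical above 0.25 rad and horizontal distance between tray_lip and blue_bin below 0.14 m and x of sleeve1 in the frame of blue_bin between -0.075 and 0.075 m and y of sleeve1 in the frame of blue_bin between -0.09 and 0.09 m and z of sleeve1 in the frame of blue_bin between 0 and 0.065 m and x of sleeve2 in the frame of blue_bin between -0.075 and 0.075 m and y of sleeve2 in the frame of blue_bin between -0.09 and 0.09 m and z of sleeve2 in the frame of blue_bin between 0 and 0.065 m and x of sleeve3 in the frame of blue_bin between -0.075 and 0.075 m and y of sleeve3 in the frame of blue_bin between -0.09 and 0.09 m and z of sleeve3 in the frame of blue_bin between 0 and 0.065 m and x of sleeve4 in the frame of blue_bin between -0.075 and 0.075 m and y of sleeve4 in the frame of blue_bin between -0.09 and 0.09 m and z of sleeve4 in the frame of blue_bin between 0 and 0.065 m), for 0.1 s.
2. the empty tray lies flat on the mat, let go (horizontal distance between tray and mat below 0.06 m and z of tray in the frame of mat below 0.012 m and angle between tray's own z axis and vertical below 0.1 rad and linear speed of tray below 0.03 m/s and contact force between tray and the fingers below 0.2 N), for 0.2 s.
At the end, for the whole second after the job is handed in: The four sleeves lie at rest in the blue bin; the tray lies flat and let go on the mat, its centre within 60 mm of the mat's; the cover is held still by the fingers (contact force over 1 N) within 0.08 rad (4.5 degrees) of the set-pointer's angle (all of step 2 and x of sleeve1 in the frame of blue_bin between -0.075 and 0.075 m and y of sleeve1 in the frame of blue_bin between -0.09 and 0.09 m and z of sleeve1 in the frame of blue_bin between 0 and 0.065 m and x of sleeve2 in the frame of blue_bin between -0.075 and 0.075 m and y of sleeve2 in the frame of blue_bin between -0.09 and 0.09 m and z of sleeve2 in the frame of blue_bin between 0 and 0.065 m and x of sleeve3 in the frame of blue_bin between -0.075 and 0.075 m and y of sleeve3 in the frame of blue_bin between -0.09 and 0.09 m and z of sleeve3 in the frame of blue_bin between 0 and 0.065 m and x of sleeve4 in the frame of blue_bin between -0.075 and 0.075 m and y of sleeve4 in the frame of blue_bin between -0.09 and 0.09 m and z of sleeve4 in the frame of blue_bin between 0 and 0.065 m and linear speed of each of sleeve1, sleeve2, sleeve3, sleeve4 below 0.03 m/s and angle between the x axis of cover and the x axis of pointer_tip, either way round below 0.08 rad and angle between cover's own z axis and vertical above 0.3 rad and angular speed of cover below 0.05 rad/s and contact force between cover and the fingers above 1 N); the arm keeps its last pose, push and grip.
It fails at once if the set-pointer is moved by more than 8 mm at its tip (distance of pointer_tip from where it was at the start of the episode above 0.008 m).
It fails at once if a bystander (insert or screwdriver) is shifted by more than 30 mm (distance of any of insert, screwdriver from where it was at the start of the episode above 0.03 m).
It also fails if it takes over 72 s, if anything falls off the work surface, if the arm or the gripper's body presses on something with over 40 N, if the wrist force passes 120 N, or if a joint passes its speed limit or range.

### The arm

A 7-joint arm with a two-finger parallel gripper is mounted at the origin on the work surface. World frame = base frame: x ahead of the robot, y to its left, z up, the work surface at z = 0. Lengths are in m, angles in degrees, forces in N, time in s.
With the tool pointing down it reaches from about 0.425 to 0.875 m from the base axis. Payload 4.7 kg.
Tool frame: the origin (TCP) lies midway between the tips of the shut fingers; the grasp point (between the pads) lies 19 mm behind it (env.grip_depth is the distance from the TCP to the grasp point, in m); z points along the fingers, y is the line along which they close (so a half turn about z gives the same grasp; the last joint's range is limited). The gripper opens to 87 mm and grips with 3 to 60 N. Pads are 19 mm wide; open, the fingers measure 117 mm over their backs; the gripper's body (75 mm by 190 mm) begins 51 mm behind the grasp point.
Start: joints at [65.438, 18.392, -4.016, 83.108, 1.295, 78.541, -3.26], TCP at [0.278, -0.587, 0.223] pointing down, gripper open.
Joint ranges: [-163.93, 163.93], [-17.29, 119.83], [-79.2, 71.16], [3.27, 140.29], [-89.18, 269.18], [5.43, 117.66], [-154.24, 154.24]. Speed limits (degrees/s): [147.25, 147.25, 180, 180, 180, 180, 180].

### API

Orientations are given as [roll, pitch, yaw] about the fixed x, y, z axes, in that order (R = Rz(yaw) Ry(pitch) Rx(roll)).
In Python, from cell import get_obs, optics, env, nets gives the robot as it stands.
- The arm moves only by the shell command python3 -m creep 'ROWS' [FORCE]. ROWS is JSON, a list of rows, each an object of numbers: "wx", "wy", "wz": the turn, a rotation vector about the tool's x, y, z in degrees; "tx", "ty", "tz": the shift along the tool's x, y, z in mm; "gripper": the opening, from -1 (shut) to 1 (fully open). A call has 1 to 5 rows; each row is the pose to reach, as a shift and turn from the pose commanded when the call began, along the tool's axes at that moment; what a row does not reach only later rows make up. A row lasts 1/12 s, in which the tool goes at most 41.7 mm and 7.16 degrees, less where a joint would pass 70% of its speed; a pose out of reach is approached as far as the arm can. A call with a gripper value outside its range is refused whole. The fingers move at their own pace and stop on an object; FORCE is the grip in N (left out, the last holds). Time passes only in rows, so rows that repeat a pose let the fingers close. It gives the time, the measured TCP pose, the force, the opening and the grip force at its end, in the units of the state.
- get_obs(): the state, without advancing time (a new reading comes with each control period).
- optics.read_camera(name): name is "scene" or "top"; returns (picture, depth): 480x640x3 uint8, red, green, blue; 480x640 float32, m along the optical axis (not along the pixel's ray), 0 where there is no reading.
- optics.camera_info(name): a dict with "fovy" (degrees; the focal length in pixels is half the picture's height over the tangent of half this angle, whatever the lens; pixels are square), "cx", "cy" (the principal point, pixels), "R" (3x3) and "t" (3): a world point X has camera coordinates R X + t. Camera axes: x right, y down, z forward; pixel columns grow to the right and rows downward; lengths in m; the calibration is good to about 2 mm. A picture is of the moment at which its call begins. camera_info takes no time and is no camera call.
- env.sign_off(): hands the job in; it is judged then, once.
Trained networks look in the newest picture that a camera, given by its name, has taken for a name from the list of things; names that differ only in an ending like _2 or _b are one class to them, and where a whole thing is asked for, a point or a joint stands for the part that bears it (a point fixed in the world has none). Each returns a list of dicts, best first, with "confidence" (0 to 1); they miss things now and then, are a little off and sometimes report something else, mostly with a low value. They report only what shows in the picture. A call takes as long as a camera call. They do not tell look-alikes from the thing itself.
- nets.look_for(query, camera): "point" ([x, y, z] in m, in world coordinates, good to about 4 mm: the middle of the surface that is visible of it).
- nets.place_of(query, camera): "point" ([x, y, z] in m, in world coordinates, good to about 4 mm: a listed point, or the origin of a listed thing).
The state is a dict: "time_s": time; "qpos": joint angles; "joint_velocities": joint speeds; "effort": joint torques, N m; "tool_pos": TCP position; "tool_rot": TCP orientation; "force": force on the tool from outside, world axes, zero at the start; "wrist_torque": the same for the moment, N m; "grip_width": finger opening in m; "grasp_force": force on a finger pad.
Only numpy, scipy, OpenCV 4.12 (cv2) and the standard library are available. Lean on these libraries where they do the work, as an engineer would, in place of code of your own. Each camera call takes 0.05 s, during which the arm holds its last target. There are 200 camera calls.

## Working session

There is one attempt and no reset: what is moved stays moved. The work goes in short steps, Python scripts to look and compute and a shell command to move; the robot and the scene stay as the last step left them, time stands still between calls to the robot, and variables do not carry over. Pictures are saved under pics/ and viewed, at most 13 in all, crops included, and the job is handed in when it is done.

```bash
ls; mkdir -p pics; cat > h.py <<'E'
import numpy as np, cv2
from cell import get_obs, optics, env, nets
from scipy.spatial.transform import Rotation as Rn
def snap(c,f=None):
    p,d=optics.read_camera(c)
    if f: cv2.imwrite('pics/'+f,p[:,:,::-1])
    return p,d
def K(c):
    i=optics.camera_info(c); f=240/np.tan(np.radians(i['fovy'])/2); return f,i['cx'],i['cy'],np.array(i['R']),np.array(i['t'])
def pix(c,X):
    f,cx,cy,R,t=K(c); p=R@np.array(X)+t; return np.round([cx+f*p[0]/p[2],cy+f*p[1]/p[2]],0)
def cloud(c,d):
    f,cx,cy,R,t=K(c); v,u=np.mgrid[:480,:640]
    P=np.stack([(u-cx)/f*d,(v-cy)/f*d,d],-1); return (P-t)@R
def st():
    o=get_obs(); print({k:np.round(o[k],3) for k in ['time_s','qpos','tool_pos','tool_rot','force','grip_width','grasp_force']}); return o
def tool(o=None):
    o=o or get_obs(); return np.array(o['tool_pos']),Rn.from_euler('xyz',o['tool_rot'],degrees=True)
def go(p,rpy):
    P,R=tool(); d=R.inv().apply(np.array(p)-P)*1e3; w=(R.inv()*Rn.from_euler('xyz',rpy,degrees=True)).as_rotvec(degrees=True)
    print('shift',d.round(1),'turn',w.round(1)); return d,w
E
python3 - <<'E'
from h import *
o=st(); print(env.grip_depth)
for c in ['scene','top']:
    snap(c,c+'0.png')
    i=optics.camera_info(c); print(c,i)
    for q in ['tray','tray_handle','tray_lip','calibrator','cover_bar','hinge_axis','pointer_tip','blue_bin','yellow_bin','mat','insert','screwdriver']:
        print(q,[(np.round(r['point'],3).tolist(),round(r['confidence'],2),pix(c,r['point']).tolist()) for r in nets.place_of(q,c)[:3]])
E
```

```text
pics
{'time_s': np.float64(0.0), 'qpos': array([65.439, 18.44 , -4.015, 83.176,  1.295, 78.54 , -3.261]), 'tool_pos': array([ 0.278, -0.587,  0.221]), 'tool_rot': array([-1.79889e+02,  6.00000e-03,  2.53700e+01]), 'force': array([ 0.373, -0.229,  0.308]), 'grip_width': np.float64(0.087), 'grasp_force': np.float64(0.0)}
0.0187
scene {'fovy': 54.15277238703228, 'cx': 323.47662058273386, 'cy': 240.50489614730924, 'R': array([[ 0.20760757,  0.97812432, -0.01311119],
       [ 0.61046949, -0.14002218, -0.77956449],
       [-0.76434684,  0.15383951, -0.62618472]]), 't': array([-0.07245592, -0.25164292,  1.48853518])}
tray [([0.387, 0.037, -0.001], 0.64, [341.0, 233.0])]
tray_handle [([0.64, -0.148, 0.153], 0.77, [278.0, 262.0]), ([0.413, 0.106, 0.043], 0.77, [370.0, 221.0])]
tray_lip [([0.635, -0.004, 0.107], 0.81, [351.0, 267.0]), ([0.359, -0.027, 0.006], 0.75, [314.0, 228.0])]
calibrator [([0.634, -0.086, -0.002], 0.65, [311.0, 311.0])]
cover_bar [([0.483, -0.094, 0.096], 0.96, [294.0, 232.0])]
hinge_axis [([0.732, -0.083, 0.098], 0.94, [322.0, 312.0]), ([0.608, -0.037, 0.12], 0.7, [332.0
[... 1107 characters left out ...]
, ([0.738, -0.087, 0.099], 0.23, [339.0, 166.0])]
cover_bar [([0.48, -0.091, 0.098], 0.68, [344.0, 287.0])]
hinge_axis [([0.735, -0.086, 0.103], 0.72, [339.0, 166.0])]
pointer_tip [([0.622, 0.052, 0.183], 0.51, [272.0, 215.0]), ([0.422, 0.359, -0.001], 0.4, [140.0, 318.0])]
blue_bin [([0.424, 0.357, -0.001], 0.71, [141.0, 317.0]), ([0.495, -0.359, 0.0], 0.71, [461.0, 280.0]), ([0.618, -0.082, 0.12], 0.59, [339.0, 220.0])]
yellow_bin [([0.616, 0.282, 0.004], 0.88, [175.0, 231.0]), ([0.64, -0.076, 0.106], 0.17, [335.0, 211.0])]
mat [([0.497, -0.36, -0.002], 0.7, [461.0, 279.0])]
insert [([0.739, 0.219, -0.001], 0.59, [203.0, 177.0])]
screwdriver [([0.676, -0.399, 0.002], 0.83, [476.0, 200.0])]
```

View pics/scene0.png

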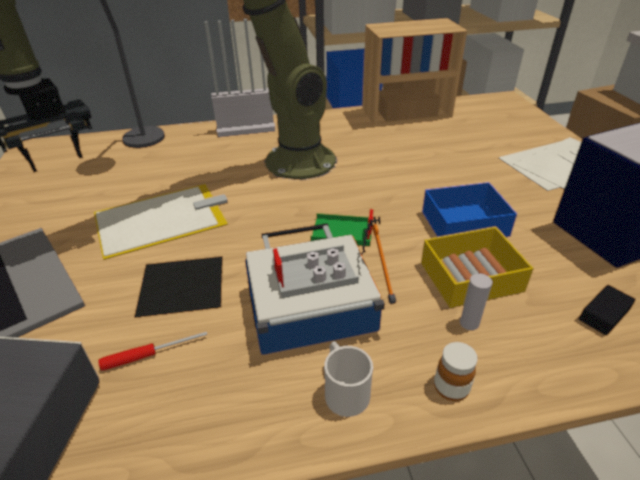

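View pics/top0.png

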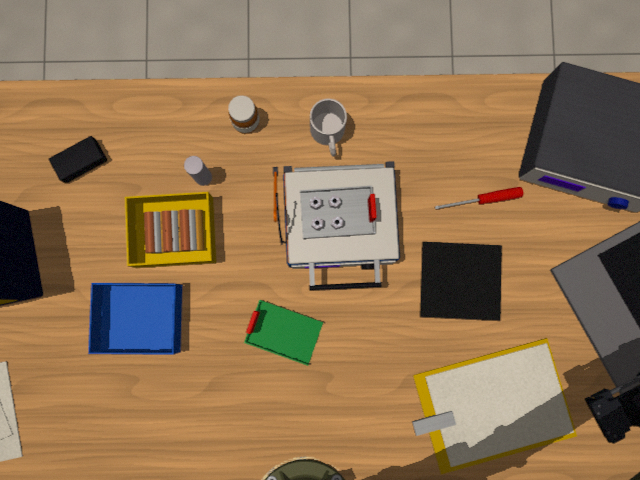

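Scene view: the real tray (grey, four sleeves) is on the cover, with its red handle at scene (278,262) and top (372,208). Things that could be taken for it are the green tray's red handle at scene (370,221) and top (252,322), and the red screwdriver grip at top (500,195). I choose the one on the cover. The blue bin is at top (136,318), the mat at (461,280), the bar at (345,287) and the pointer at (276,195).

```bash
python3 - <<'E'
from h import *
out=[]
for c in ['top','scene']:
    p,d=snap(c); P=cloud(c,d); h=cv2.cvtColor(p,cv2.COLOR_RGB2HSV)
    def m(cond,box):
        k=cond&(d>0); X=P[k]; s=np.all((X>box[0])&(X<box[1]),1); return X[s]
    H,S,V=h[...,0].astype(int),h[...,1],h[...,2]
    red=m(((H<6)|(H>174))&(S>150),([.55,-.25,.11],[.75,-.08,.2]))
    def info(n,X):
        if len(X)<5: print(c,n,len(X));return
        q=X-X.mean(0); u=np.linalg.svd(q[:,:2],full_matrices=False)[2][0]
        print(c,n,len(X),X.mean(0).round(4),X.min(0).round(3),X.max(0).round(3),'dir',np.degrees(np.arctan2(u[1],u[0])).round(1))
    info('red',red); info('redtop',red[red[:,2]>.158])
    ora=m((H>5)&(H<16)&(S>190),([.5,.0,.08],[.8,.1,.3])); info('orange',ora)
    if len(ora)>5:
        A=np.linalg.svd(ora[:,[0,2]]-ora[:,[0,2]].mean(0),full_matrices=False)[2][0]; print('angle',np.arctan2(A[1],-A[0]))
    bar=m((V<60),([.44,-.2,.08],[.52,.02,.13])); info('bar',bar)
    mat=m((V<60),([.38,-.5,-.005],[.6,-.2,.01])); info('mat',mat)
    if len(mat): print(cv2.minAreaRect((mat[:,:2]*1e3).astype(np.float32)))
    bl=m((H>105)&(H<125)&(S>150),([.3,.2,.06],[.55,.5,.08])); info('blue rim',bl)
    if len(bl): print(cv2.minAreaRect((bl[:,:2]*1e3).astype(np.float32)))
    if c=='top': cv2.imwrite('pics/c1.png',cv2.resize(p[150:310,250:430,::-1],None,fx=3.5,fy=3.5,interpolation=cv2.INTER_CUBIC))
go([.64,-.15,.28],[180,0,90]); go([.64,-.15,.28],[180,0,-90])
E
```

```text
top red 170 [ 0.6373 -0.1472  0.1612] [ 0.614 -0.159  0.11 ] [ 0.664 -0.142  0.173] dir -178.2
top redtop 132 [ 0.6388 -0.1478  0.1666] [ 0.615 -0.153  0.158] [ 0.664 -0.142  0.173] dir -177.9
top orange 109 [0.6626 0.0474 0.1592] [0.609 0.041 0.101] [0.724 0.051 0.235] dir -177.5
angle 0.7522800352134459
top bar 327 [ 0.4829 -0.0924  0.1042] [ 0.477 -0.166  0.097] [ 0.49  -0.021  0.111] dir -88.2
top mat 5841 [ 0.4946 -0.3579  0.0029] [ 0.408 -0.453 -0.005] [ 0.599 -0.221  0.01 ] dir -97.3
((502.3529357910156, -332.2701110839844), (235.22183227539062, 179.06475830078125), 86.26321411132812)
top blue rim 607 [0.4259 0.3507 0.0676] [0.348 0.266 0.06 ] [0.499 0.448 0.078] dir -91.3
((423.4097900390625, 357.0800476074219), (180.11196899414062, 147.85565185546875), 89.00226593017578)
scene red 168 [ 0.6535 -0.149   0.1564] [ 0.619 -0.153  0.123] [ 0.667 -0.143  0.171] dir 2.9
scene redtop 97 [ 0.6486 -0.1488  0.1673] [ 0.619 -0.153  0.158] [ 0.667 -0.143  0.171] dir 1.7
scene orange 189 [0.6672 0.0473 0.1521] [0.613 0.044 0.109] [0.726 0.051 0.192] dir 2.1
angle -2.4980980003228708
scene bar 141 [ 0.4874 -0.0887  0.104 ] [ 0.481 -0.152  0.1  ] [ 0.493 -0.031  0.108] dir -88.0
scene mat 3891 [ 0.502  -0.3587  0.0044] [ 0.411 -0.448 -0.   ] [ 0.583 -0.268  0.009] dir -92.4
((497.7376708984375, -357.6540222167969), (173.31080627441406, 166.65159606933594), 86.4367904663086)
scene blue rim 690 [0.442 0.349 0.066] [0.346 0.265 0.06 ] [0.502 0.448 0.076] dir -75.2
((423.4630126953125, 356.5631408691406), (180.60574340820312, 154.56478881835938), 88.8588638305664)
shift [ 514.1 -240.3  -57.5] turn [  0.    0.  -64.6]
shift [ 514.1 -240.3  -57.5] turn [  0.   -0.  115.4]
```

View pics/c1.png

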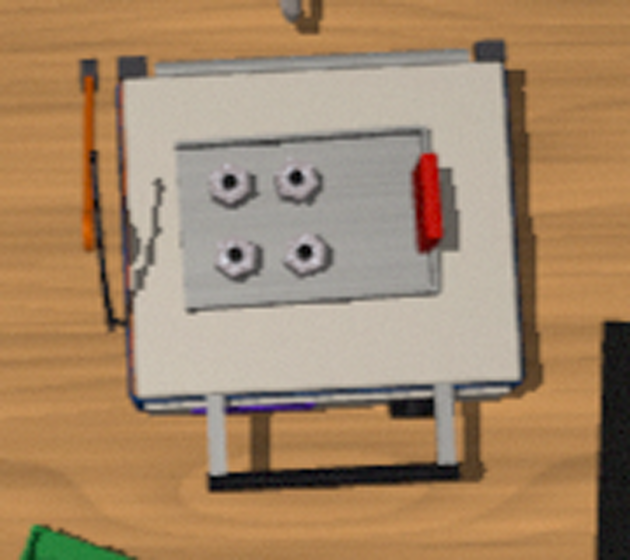

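The crop shows the grey tray with its sleeves and the red handle at crop (427,200); the pointer is left of the cover and the bar in front. The handle is at about (0.640, -0.148), tray yaw about 92°, and the pointer is at about 0.64 rad. I'll turn the wrist high up first.

```bash

python3 -m creep '[{"wz":-35,"tz":-100,"gripper":1},{"wz":-35,"tz":-100,"gripper":1},{"wz":-35,"tz":-100,"gripper":1},{"wz":-35,"tz":-100,"gripper":1},{"wz":-35,"tz":-100,"gripper":1}]' 30
python3 -m creep '[{"wz":-35,"gripper":1},{"wz":-35,"gripper":1},{"wz":-35,"gripper":1},{"wz":-35,"gripper":1},{"wz":-35,"gripper":1}]'
python3 -m creep '[{"wz":-35,"gripper":1},{"wz":-35,"gripper":1},{"wz":-35,"gripper":1},{"wz":-35,"gripper":1},{"wz":-35,"gripper":1}]'
python3 -m creep '[{"wz":-35,"gripper":1},{"wz":-35,"gripper":1},{"wz":-35,"gripper":1},{"wz":-35,"gripper":1},{"wz":-35,"gripper":1}]'
python3 -m creep '[{"wz":-8,"gripper":1},{"wz":-16.6,"gripper":1},{"wz":-16.6,"gripper":1}]'
python3 -c "
from h import *
st(); go([.64,-.148,.25],[180,0,-178])"
```

```text
{'time_s': np.float64(1.4), 'qpos': array([65.441, 18.391, -4.016, 83.107,  1.297, 78.542, -3.26 ]), 'tool_pos': array([ 0.278, -0.587,  0.223]), 'tool_rot': array([1.79994e+02, 4.00000e-03, 2.53690e+01]), 'force': array([-0.415,  0.325, -0.071]), 'grip_width': np.float64(0.087), 'grasp_force': np.float64(0.0)}
shift [ 514.9 -242.1  -27.5] turn [  -0.     0.  -156.6]validation failed for argument at $[0]...
validation failed for argument at $[0]...
validation failed for argument at $[0]...
validation failed for argument at $[0]...
validation failed for argument at $[0]...
```

```bash

python3 -m creep '[{"wx":0,"wy":0,"wz":-35,"tx":0,"ty":0,"tz":-100,"gripper":1}]' 30; python3 -m creep --help | head -30
```

```text
time_s: 1.48
tool_pos: [0.2762, -0.5831, 0.255]
tool_rot: [-179.0, -0.1, 32.6]
force: [0.2, 0.2, -2.2]
grip_width: 0.087
grasp_force: 0.0invalid input: not JSON, or not a number
```

```bash

python3 -m creep '[{"wx":0,"wy":0,"wz":-35,"tx":0,"ty":0,"tz":-60,"gripper":1},{"wx":0,"wy":0,"wz":-35,"tx":0,"ty":0,"tz":-60,"gripper":1},{"wx":0,"wy":0,"wz":-35,"tx":0,"ty":0,"tz":-60,"gripper":1},{"wx":0,"wy":0,"wz":-35,"tx":0,"ty":0,"tz":-60,"gripper":1},{"wx":0,"wy":0,"wz":-35,"tx":0,"ty":0,"tz":-60,"gripper":1}]'
for i in 1 2 3; do
python3 -m creep '[{"wx":0,"wy":0,"wz":-35,"tx":0,"ty":0,"tz":0,"gripper":1},{"wx":0,"wy":0,"wz":-35,"tx":0,"ty":0,"tz":0,"gripper":1},{"wx":0,"wy":0,"wz":-35,"tx":0,"ty":0,"tz":0,"gripper":1},{"wx":0,"wy":0,"wz":-35,"tx":0,"ty":0,"tz":0,"gripper":1},{"wx":0,"wy":0,"wz":-35,"tx":0,"ty":0,"tz":0,"gripper":1}]'; done
python3 -c "
from h import *
st(); go([.64,-.148,.25],[180,0,-178])"
```

```text
time_s: 1.9
tool_pos: [0.2786, -0.5876, 0.325]
tool_rot: [179.9, 0.1, 67.9]
force: [-0.3, 0.4, 0.2]
grip_width: 0.0873
grasp_force: 0.0
time_s: 2.32
tool_pos: [0.2785, -0.5873, 0.3242]
tool_rot: [-180.0, 0.0, 102.9]
force: [0.9, 0.9, 0.1]
grip_width: 0.0866
grasp_force: 0.0
time_s: 2.73
tool_pos: [0.2784, -0.5873, 0.3242]
tool_rot: [-180.0, 0.0, 137.9]
force: [-0.8, -0.1, -0.1]
grip_width: 0.0873
grasp_force: 0.0
time_s: 3.15
tool_pos: [0.2784, -0.5873, 0.3242]
tool_rot: [-180.0, -0.0, 172.9]
force: [-0.5, 0.5, -0.7]
grip_width: 0.0871
grasp_force: 0.0
{'time_s': np.float64(3.15), 'qpos': array([ 78.741,  18.39 , -22.072,  72.789,   6.811,  90.085, 140.586]), 'tool_pos': array([ 0.278, -0.587,  0.324]), 'tool_rot': array([-1.79997e+02, -1.00000e-03,  1.72881e+02]), 'force': array([-0.46 ,  0.484, -0.678]), 'grip_width': np.float64(0.087), 'grasp_force': np.float64(0.0)}
shift [-304.3  480.8   74.2] turn [-0.  -0.  -9.1]
```

```bash

for i in 1 2; do python3 -m creep '[{"wx":0,"wy":0,"wz":0,"tx":-12,"ty":19,"tz":0,"gripper":1},{"wx":0,"wy":0,"wz":0,"tx":-32,"ty":50,"tz":0,"gripper":1},{"wx":0,"wy":0,"wz":0,"tx":-52,"ty":82,"tz":0,"gripper":1},{"wx":0,"wy":0,"wz":0,"tx":-72,"ty":114,"tz":0,"gripper":1},{"wx":0,"wy":0,"wz":0,"tx":-92,"ty":145,"tz":0,"gripper":1}]'; done
python3 -m creep '[{"wx":0,"wy":0,"wz":-5,"tx":-20,"ty":32,"tz":0,"gripper":1},{"wx":0,"wy":0,"wz":-9,"tx":-40,"ty":63,"tz":20,"gripper":1},{"wx":0,"wy":0,"wz":-9,"tx":-60,"ty":95,"tz":40,"gripper":1},{"wx":0,"wy":0,"wz":-9,"tx":-80,"ty":127,"tz":60,"gripper":1},{"wx":0,"wy":0,"wz":-9,"tx":-92,"ty":145,"tz":74,"gripper":1}]'
python3 -c "
from h import *
st(); go([.64,-.148,.134],[180,0,-178])"
```

```text
time_s: 3.57
tool_pos: [0.3894, -0.454, 0.3244]
tool_rot: [-180.0, 0.0, 172.5]
force: [1.0, -0.6, 1.3]
grip_width: 0.087
grasp_force: 0.0
time_s: 3.98
tool_pos: [0.4995, -0.3221, 0.3246]
tool_rot: [-180.0, 0.0, 172.5]
force: [0.2, -0.6, 0.6]
grip_width: 0.0868
grasp_force: 0.0
time_s: 4.4
tool_pos: [0.6102, -0.1873, 0.2489]
tool_rot: [179.9, 0.0, -178.2]
force: [0.0, 0.6, 0.3]
grip_width: 0.0871
grasp_force: 0.0
{'time_s': np.float64(4.4), 'qpos': array([ 44.402,  20.418, -38.603,  81.589,  12.56 ,  82.381,  97.672]), 'tool_pos': array([ 0.61 , -0.187,  0.249]), 'tool_rot': array([ 1.79876e+02,  1.40000e-02, -1.78232e+02]), 'force': array([0.035, 0.566, 0.25 ]), 'grip_width': np.float64(0.087), 'grasp_force': np.float64(0.0)}
shift [-31.   38.1 115. ] turn [ 0.1  0.  -0.2]
```

```bash

python3 -m creep '[{"wx":0,"wy":0,"wz":0,"tx":-15,"ty":19,"tz":0,"gripper":0.1},{"wx":0,"wy":0,"wz":0,"tx":-31,"ty":38,"tz":0,"gripper":0.1},{"wx":0,"wy":0,"wz":0,"tx":-31,"ty":38,"tz":30,"gripper":0.1},{"wx":0,"wy":0,"wz":0,"tx":-31,"ty":38,"tz":45,"gripper":0.1},{"wx":0,"wy":0,"wz":0,"tx":-31,"ty":38,"tz":45,"gripper":0.1}]' 30
python3 -c "
from h import *
go([.64,-.148,.134],[180,0,-178]); p,d=snap('scene'); cv2.imwrite('pics/c2.png',cv2.resize(p[150:330,200:420,::-1],None,fx=3,fy=3))"
```

```text
time_s: 4.82
tool_pos: [0.6367, -0.1524, 0.2011]
tool_rot: [179.9, -0.4, -178.4]
force: [-0.4, -0.4, -0.7]
grip_width: 0.0615
grasp_force: 0.0
shift [-3.9  4.2 67. ] turn [ 0.1 -0.4 -0.4]
```

View pics/c2.png

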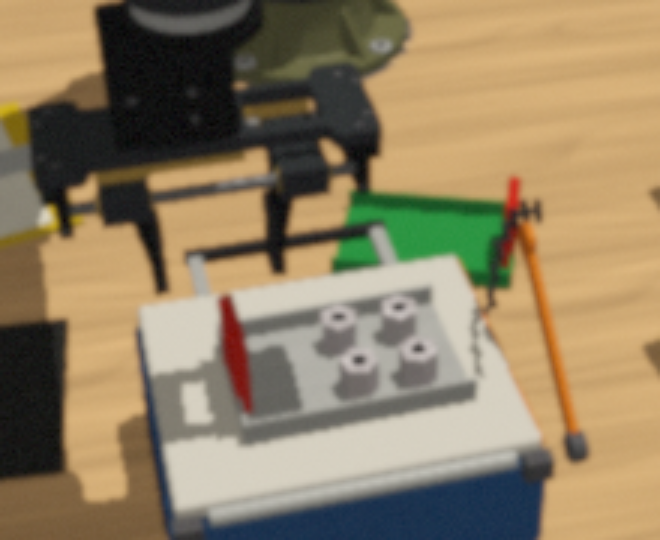

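```bash

python3 -m creep '[{"wx":0,"wy":0,"wz":0,"tx":0,"ty":0,"tz":15,"gripper":0.1},{"wx":0,"wy":0,"wz":0,"tx":0,"ty":0,"tz":35,"gripper":0.1},{"wx":0,"wy":0,"wz":0,"tx":0,"ty":0,"tz":55,"gripper":0.1},{"wx":0,"wy":0,"wz":0,"tx":0,"ty":0,"tz":66,"gripper":0.1},{"wx":0,"wy":0,"wz":0,"tx":0,"ty":0,"tz":69,"gripper":0.1}]' 30
python3 -m creep '[{"wx":0,"wy":0,"wz":0,"tx":0,"ty":0,"tz":0,"gripper":-0.4},{"wx":0,"wy":0,"wz":0,"tx":0,"ty":0,"tz":0,"gripper":-0.6},{"wx":0,"wy":0,"wz":0,"tx":0,"ty":0,"tz":0,"gripper":-1},{"wx":0,"wy":0,"wz":0,"tx":0,"ty":0,"tz":0,"gripper":-1},{"wx":0,"wy":0,"wz":0,"tx":0,"ty":0,"tz":0,"gripper":-1}]' 50
python3 -m creep '[{"wx":0,"wy":0,"wz":0,"tx":0,"ty":0,"tz":0,"gripper":-1},{"wx":0,"wy":0,"wz":0,"tx":0,"ty":0,"tz":0,"gripper":-1},{"wx":0,"wy":0,"wz":0,"tx":0,"ty":0,"tz":0,"gripper":-1},{"wx":0,"wy":0,"wz":0,"tx":0,"ty":0,"tz":0,"gripper":-1},{"wx":0,"wy":0,"wz":0,"tx":0,"ty":0,"tz":0,"gripper":-1}]' 50
python3 -c "
from h import *
st()"
```

```text
time_s: 5.28
tool_pos: [0.6378, -0.1537, 0.1351]
tool_rot: [180.0, -0.1, -178.5]
force: [-0.2, 0.6, 1.0]
grip_width: 0.0477
grasp_force: 0.0
time_s: 5.7
tool_pos: [0.6392, -0.1532, 0.1372]
tool_rot: [-180.0, 0.1, -178.5]
force: [-0.2, -0.3, -0.5]
grip_width: 0.0221
grasp_force: 0.0
time_s: 6.12
tool_pos: [0.6389, -0.1524, 0.1367]
tool_rot: [180.0, 0.0, -178.4]
force: [-0.9, 2.3, 3.2]
grip_width: 0.01
grasp_force: 50.0
{'time_s': np.float64(6.117), 'qpos': array([ 39.642,  26.689, -37.82 ,  87.169,  16.811,  71.893,  91.104]), 'tool_pos': array([ 0.639, -0.152,  0.137]), 'tool_rot': array([ 1.79972e+02,  3.40000e-02, -1.78440e+02]), 'force': array([-0.927,  2.321,  3.191]), 'grip_width': np.float64(0.01), 'grasp_force': np.float64(49.979)}
```

```bash

python3 -m creep '[{"wx":0,"wy":0,"wz":0,"tx":0,"ty":0,"tz":-3,"gripper":-1},{"wx":0,"wy":0,"wz":0,"tx":0,"ty":0,"tz":-9,"gripper":-1},{"wx":0,"wy":0,"wz":0,"tx":0,"ty":0,"tz":-18,"gripper":-1},{"wx":0,"wy":0,"wz":0,"tx":0,"ty":0,"tz":-30,"gripper":-1},{"wx":0,"wy":0,"wz":0,"tx":0,"ty":0,"tz":-44,"gripper":-1}]'
python3 -m creep '[{"wx":0,"wy":0,"wz":0,"tx":0,"ty":0,"tz":-14,"gripper":-1},{"wx":0,"wy":0,"wz":0,"tx":0,"ty":0,"tz":-28,"gripper":-1},{"wx":0,"wy":0,"wz":0,"tx":0,"ty":0,"tz":-42,"gripper":-1},{"wx":0,"wy":0,"wz":0,"tx":0,"ty":0,"tz":-56,"gripper":-1},{"wx":0,"wy":0,"wz":0,"tx":0,"ty":0,"tz":-70,"gripper":-1}]'
python3 -m creep '[{"wx":0,"wy":0,"wz":0,"tx":0,"ty":0,"tz":-12,"gripper":-1},{"wx":0,"wy":0,"wz":0,"tx":0,"ty":0,"tz":-21,"gripper":-1},{"wx":0,"wy":0,"wz":0,"tx":0,"ty":0,"tz":-27,"gripper":-1},{"wx":0,"wy":0,"wz":0,"tx":0,"ty":0,"tz":-30,"gripper":-1},{"wx":0,"wy":0,"wz":0,"tx":0,"ty":0,"tz":-30,"gripper":-1}]'
cat >> h.py <<'E'
M=Rn.from_euler('xyz',[180,0,-270.4],degrees=True)  # tray->tool
GD=env.grip_depth
def pose(lip,yaw,th):
    Rt=Rn.from_euler('xyz',[0,th,yaw],degrees=True); g=np.array(lip)+Rt.apply([-.145,0,.047]); Rw=Rt*M
    return g+Rw.apply([0,0,GD]),Rw
def rel(p,Rw):
    P,R=tool(); return (R.inv().apply(p-P)*1e3).round(1),(R.inv()*Rw).as_rotvec(degrees=True).round(1)
E
python3 - <<'E'
from h import *
st()
for c in ['scene']:
    p,d=snap(c); cv2.imwrite('pics/c3.png',p[:,:,::-1])
    for q in ['tray_handle','tray_lip']: print(q,[(np.round(r['point'],3).tolist(),round(r['confidence'],2)) for r in nets.place_of(q,c)[:3]])
b=np.array([.4235,.3568,0]); u=np.array([np.cos(np.radians(40)),np.sin(np.radians(40)),0])
for th,dz in [(0,.17),(8,.11),(45,.085)]:
    p,R=pose(b-.03*u+[0,0,dz],40,th); print(th,p.round(3),rel(p,R))
E
```

```text
time_s: 6.53
tool_pos: [0.6382, -0.1535, 0.1809]
tool_rot: [-180.0, -0.1, -178.5]
force: [-0.0, -0.3, -2.8]
grip_width: 0.0098
grasp_force: 50.0
time_s: 6.95
tool_pos: [0.6388, -0.1531, 0.2524]
tool_rot: [-180.0, 0.1, -178.5]
force: [0.2, -0.5, -3.1]
grip_width: 0.0096
grasp_force: 50.0
time_s: 7.37
tool_pos: [0.6388, -0.153, 0.2808]
tool_rot: [-180.0, 0.0, -178.5]
force: [0.3, -0.2, -3.4]
grip_width: 0.0097
grasp_force: 50.0
{'time_s': np.float64(7.367), 'qpos': array([ 39.673,  22.383, -39.162,  75.747,  13.953,  86.607,  93.391]), 'tool_pos': array([ 0.639, -0.153,  0.281]), 'tool_rot': array([-1.79984e+02,  3.80000e-02, -1.78464e+02]), 'force': array([ 0.338, -0.247, -3.41 ]), 'grip_width': np.float64(0.01), 'grasp_force': np.float64(49.987)}
tray_handle [([0.409, 0.106, 0.043], 0.8), ([0.642, -0.152, 0.296], 0.59)]
tray_lip [([0.359, -0.026, 0.008], 0.95), ([0.733, -0.085, 0.096], 0.72), ([0.636, -0.008, 0.25], 0.63)]
0 [0.289 0.244 0.198] (array([337.9, 406.6,  81.6]), array([-0. , -0.1, 51.9]))
8 [0.294 0.248 0.158] (array([333.7, 409.9, 121.7]), array([ 7.4,  3.5, 51.9]))
45 [0.337 0.284 0.208] (array([289. , 445.5,  72.3]), array([41.9, 20. , 49.2]))
```

View pics/c3.png

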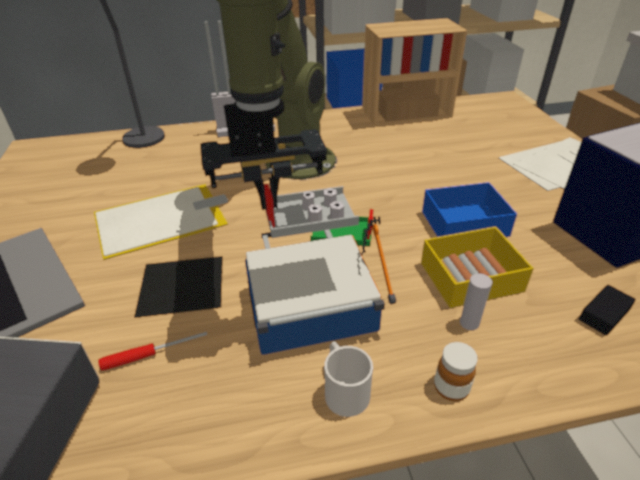

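Tray lifted level with all four sleeves still standing on it (323,203). Reach is easier if I keep the present yaw, with the lip towards +y, so I'm planning that.

```bash

python3 - <<'E'
from h import *
b=np.array([.4235,.3568,0]); u=np.array([np.cos(np.radians(92)),np.sin(np.radians(92)),0])
for th,dz in [(0,.17),(0,.13),(8,.11),(45,.085)]:
    p,R=pose(b-.03*u+[0,0,dz],92,th); print(th,p.round(3),rel(p,R))
E
```

```text
0 [0.43  0.182 0.198] (array([199.5, 340.4,  81.4]), array([ 0. , -0.1, -0.1]))
0 [0.43  0.182 0.158] (array([199.4, 340.4, 121.4]), array([ 0. , -0.1, -0.1]))
8 [0.429 0.187 0.158] (array([199.5, 345.8, 121.5]), array([ 8. , -0.1, -0.1]))
45 [0.427 0.244 0.208] (array([200. , 402.9,  72.2]), array([45. , -0.4, -0. ]))
```

```bash

python3 -m creep '[{"wx":0,"wy":0,"wz":0,"tx":2,"ty":3.4,"tz":0,"gripper":-1},{"wx":0,"wy":0,"wz":0,"tx":6,"ty":10.3,"tz":0,"gripper":-1},{"wx":0,"wy":0,"wz":0,"tx":12,"ty":20.7,"tz":0,"gripper":-1},{"wx":0,"wy":0,"wz":0,"tx":19.3,"ty":32.8,"tz":0,"gripper":-1},{"wx":0,"wy":0,"wz":0,"tx":27.4,"ty":46.6,"tz":0,"gripper":-1}]'
for i in 1 2; do python3 -m creep '[{"wx":0,"wy":0,"wz":0,"tx":9.1,"ty":15.5,"tz":0,"gripper":-1},{"wx":0,"wy":0,"wz":0,"tx":18.2,"ty":31,"tz":0,"gripper":-1},{"wx":0,"wy":0,"wz":0,"tx":27.3,"ty":46.6,"tz":0,"gripper":-1},{"wx":0,"wy":0,"wz":0,"tx":36.4,"ty":62.1,"tz":0,"gripper":-1},{"wx":0,"wy":0,"wz":0,"tx":45.6,"ty":77.6,"tz":0,"gripper":-1}]'; done
python3 -m creep '[{"wx":0,"wy":0,"wz":0,"tx":9.1,"ty":15.5,"tz":2,"gripper":-1},{"wx":0,"wy":0,"wz":0,"tx":18.2,"ty":31,"tz":6,"gripper":-1},{"wx":0,"wy":0,"wz":0,"tx":27.3,"ty":46.6,"tz":12,"gripper":-1},{"wx":0,"wy":0,"wz":0,"tx":36.4,"ty":62.1,"tz":20,"gripper":-1},{"wx":0,"wy":0,"wz":0,"tx":45.6,"ty":77.6,"tz":28,"gripper":-1}]'
python3 -m creep '[{"wx":0,"wy":0,"wz":0,"tx":8.1,"ty":13.8,"tz":8,"gripper":-1},{"wx":0,"wy":0,"wz":0,"tx":15.5,"ty":26,"tz":16,"gripper":-1},{"wx":0,"wy":0,"wz":0,"tx":22,"ty":37,"tz":24,"gripper":-1},{"wx":0,"wy":0,"wz":0,"tx":27.5,"ty":46.5,"tz":32,"gripper":-1},{"wx":0,"wy":0,"wz":0,"tx":31.5,"ty":54,"tz":38,"gripper":-1}]'
python3 - <<'E'
from h import *
st(); p,d=snap('top'); cv2.imwrite('pics/c4.png',p[:,:,::-1])
for q in ['tray_handle','tray_lip','blue_bin']: print(q,[(np.round(r['point'],3).tolist(),round(r['confidence'],2)) for r in nets.place_of(q,'top')[:3]])
b=np.array([.4235,.3568,0]); u=np.array([np.cos(np.radians(92)),np.sin(np.radians(92)),0])
for th,dz in [(0,.12),(9,.11),(18,.10),(27,.095),(36,.09),(45,.09)]:
    p,R=pose(b-.03*u+[0,0,dz],92,th); print(th,p.round(3),rel(p,R))
E
```

```text
time_s: 7.93
tool_pos: [0.6091, -0.1058, 0.2799]
tool_rot: [180.0, -0.0, -178.4]
force: [-0.8, 0.2, -1.7]
grip_width: 0.0098
grasp_force: 50.0
time_s: 8.35
tool_pos: [0.5609, -0.0286, 0.2801]
tool_rot: [-180.0, -0.0, -178.4]
force: [-0.2, -0.1, -2.4]
grip_width: 0.0097
grasp_force: 50.0
time_s: 8.77
tool_pos: [0.5135, 0.0471, 0.2802]
tool_rot: [-180.0, 0.0, -178.4]
force: [0.3, 0.5, -2.9]
grip_width: 0.0096
grasp_force: 50.0
time_s: 9.18
tool_pos: [0.4659, 0.1233, 0.2513]
tool_rot: [-180.0, -0.0, -178.5]
force: [0.4, 0.9, -1.9]
grip_width: 0.0095
grasp_force: 50.0
time_s: 9.6
tool_pos: [0.4331, 0.176, 0.2131]
tool_rot: [-180.0, -0.0, -178.4]
force: [-0.3, -0.0, -2.7]
grip_width: 0.0096
grasp_force: 50.0
{'time_s': np.float64(9.6), 'qpos': array([ 30.931,  -3.023, -53.817, 107.089,  -2.528,  74.754,  69.389]), 'tool_pos': array([0.433, 0.176, 0.213]), 'tool_rot': array([-1.79984e+02, -4.00000e-02, -1.78430e+02]), 'force': array([-0.346, -0.025, -2.681]), 'grip_width': np.float64(0.01), 'grasp_force': np.float64(49.984)}
tray_handle [([0.413, 0.104, 0.049], 0.81)]
tray_lip [([0.357, -0.029, 0.002], 0.73)]
blue_bin []
0 [0.43  0.182 0.148] (array([ 4.7,  7.5, 65.9]), array([-0. ,  0. , -0.1]))
9 [0.429 0.188 0.161] (array([ 4.8, 13.7, 53.6]), array([ 9. , -0.1, -0.1]))
18 [0.429 0.198 0.172] (array([ 4.8, 23.3, 42.5]), array([18. , -0.1, -0.1]))
27 [0.429 0.211 0.186] (array([ 4.9, 36.1, 28.2]), array([27. , -0.2, -0.1]))
36 [0.428 0.226 0.198] (array([ 5.1, 51.8, 16.1]), array([36. , -0.3, -0.1]))
45 [0.427 0.244 0.213] (array([ 5.2, 69.9,  1.7]), array([45. , -0.3, -0.1]))
```

View pics/c4.png

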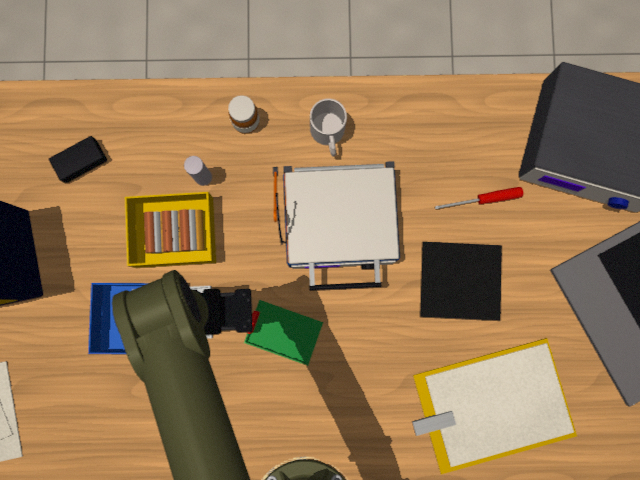

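The arm hides the tray; the bin is at (136,318) with the tray edge just entering it at (205,300). I lower with a first small tip, staying below the sliding angle.

```bash

python3 -m creep '[{"wx":1,"wy":0,"wz":0,"tx":1,"ty":3,"tz":6,"gripper":-1},{"wx":3,"wy":0,"wz":0,"tx":2,"ty":6,"tz":17,"gripper":-1},{"wx":5,"wy":0,"wz":0,"tx":3,"ty":9,"tz":30,"gripper":-1},{"wx":7,"wy":0,"wz":0,"tx":4,"ty":12,"tz":43,"gripper":-1},{"wx":9,"wy":0,"wz":0,"tx":4.8,"ty":13.7,"tz":51,"gripper":-1}]'
python3 - <<'E'
from h import *
st(); 
b=np.array([.4235,.3568,0]); u=np.array([np.cos(np.radians(92)),np.sin(np.radians(92)),0])
for th in [16,23,30,37,44]:
    p,R=pose(b-.03*u+[0,0,.1],92,th); print(th,p.round(3),rel(p,R))
E
```

```text
time_s: 10.22
tool_pos: [0.4297, 0.1877, 0.1626]
tool_rot: [-170.9, 0.0, -178.6]
force: [-0.0, -0.3, -3.2]
grip_width: 0.0096
grasp_force: 50.0
{'time_s': np.float64(10.217), 'qpos': array([ 23.894,   6.531, -59.29 , 108.087,  13.65 ,  74.16 ,  51.517]), 'tool_pos': array([0.43 , 0.188, 0.163]), 'tool_rot': array([-1.70931e+02,  1.90000e-02, -1.78616e+02]), 'force': array([-0.01 , -0.293, -3.176]), 'grip_width': np.float64(0.01), 'grasp_force': np.float64(49.98)}
16 [0.429 0.195 0.167] (array([ 0.4,  6.8, -5.7]), array([ 6.9, -0.1, -0.2]))
23 [0.429 0.204 0.183] (array([  0.5,  13.4, -22.5]), array([13.9, -0.2, -0.2]))
30 [0.428 0.215 0.197] (array([  0.6,  22. , -38.4]), array([20.9, -0.3, -0.2]))
37 [0.428 0.228 0.21 ] (array([  0.7,  32.5, -53. ]), array([27.9, -0.3, -0.2]))
44 [0.428 0.242 0.221] (array([  0.9,  44.6, -66.4]), array([34.9, -0.4, -0.2]))
```

```bash

python3 -m creep '[{"wx":6.9,"wy":0,"wz":0,"tx":0.4,"ty":6.8,"tz":-5.7,"gripper":-1},{"wx":13.9,"wy":0,"wz":0,"tx":0.5,"ty":13.4,"tz":-22.5,"gripper":-1},{"wx":20.9,"wy":0,"wz":0,"tx":0.6,"ty":22,"tz":-38.4,"gripper":-1},{"wx":27.9,"wy":0,"wz":0,"tx":0.7,"ty":32.5,"tz":-53,"gripper":-1},{"wx":34.9,"wy":0,"wz":0,"tx":0.9,"ty":44.6,"tz":-66.4,"gripper":-1}]'
python3 -m creep '[{"wx":4,"wy":0,"wz":0,"tx":0,"ty":0,"tz":0,"gripper":-1},{"wx":4,"wy":0,"wz":0,"tx":0,"ty":0,"tz":0,"gripper":-1},{"wx":4,"wy":0,"wz":0,"tx":0,"ty":0,"tz":0,"gripper":-1},{"wx":4,"wy":0,"wz":0,"tx":0,"ty":0,"tz":0,"gripper":-1},{"wx":4,"wy":0,"wz":0,"tx":0,"ty":0,"tz":0,"gripper":-1}]'
python3 - <<'E'
from h import *
st(); p,d=snap('scene'); cv2.imwrite('pics/c5.png',cv2.resize(p[60:320,280:600,::-1],None,fx=2.2,fy=2.2))
E
```

```text
time_s: 10.63
tool_pos: [0.4284, 0.2436, 0.2225]
tool_rot: [-135.8, 0.1, -178.7]
force: [1.2, -1.2, -1.8]
grip_width: 0.0097
grasp_force: 50.0
time_s: 11.05
tool_pos: [0.4277, 0.2414, 0.2228]
tool_rot: [-132.2, 0.1, -178.7]
force: [0.6, 0.7, -2.6]
grip_width: 0.0095
grasp_force: 50.0
{'time_s': np.float64(11.05), 'qpos': array([-16.771,  33.651, -50.178,  87.609,  43.575, 116.257,  21.616]), 'tool_pos': array([0.428, 0.241, 0.223]), 'tool_rot': array([-1.32191e+02,  1.38000e-01, -1.78685e+02]), 'force': array([ 0.636,  0.709, -2.601]), 'grip_width': np.float64(0.01), 'grasp_force': np.float64(49.977)}
```

View pics/c5.png

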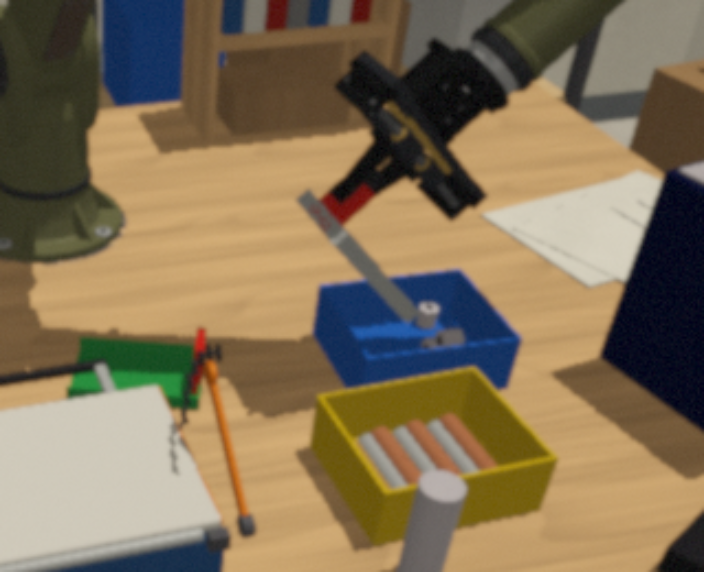

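The tray is tipped at 48° over the blue bin. I see one sleeve upright at crop (428,315) and others lying at (450,338). Now I count them after a short dwell.

```bash

python3 -m creep '[{"wx":0,"wy":0,"wz":0,"tx":0,"ty":0,"tz":-10,"gripper":-1},{"wx":0,"wy":0,"wz":0,"tx":0,"ty":0,"tz":0,"gripper":-1},{"wx":0,"wy":0,"wz":0,"tx":0,"ty":0,"tz":-10,"gripper":-1},{"wx":0,"wy":0,"wz":0,"tx":0,"ty":0,"tz":-10,"gripper":-1},{"wx":0,"wy":0,"wz":0,"tx":0,"ty":0,"tz":-10,"gripper":-1}]'
python3 - <<'E'
from h import *
st()
ims=[]
for c in ['scene','top']:
    p,d=snap(c)
    r=nets.look_for('sleeve1',c); print(c,[(np.round(x['point'],3).tolist(),round(x['confidence'],2)) for x in r])
    ims.append(cv2.resize(p[160:260,400:530,::-1] if c=='scene' else p[270:370,80:210,::-1],(390*1,300),interpolation=cv2.INTER_CUBIC))
cv2.imwrite('pics/c6.png',np.hstack(ims))
E
```

```text
time_s: 11.52
tool_pos: [0.4267, 0.2495, 0.229]
tool_rot: [-132.1, 0.1, -178.5]
force: [-0.7, -0.1, -2.2]
grip_width: 0.0099
grasp_force: 50.0
{'time_s': np.float64(11.517), 'qpos': array([-19.838,  32.622, -46.662,  86.503,  42.239, 116.089,  22.89 ]), 'tool_pos': array([0.427, 0.249, 0.229]), 'tool_rot': array([-1.32137e+02,  9.80000e-02, -1.78538e+02]), 'force': array([-0.696, -0.122, -2.189]), 'grip_width': np.float64(0.01), 'grasp_force': np.float64(49.977)}
scene [([0.444, 0.395, 0.045], 0.39)]
top []
```

View pics/c6.png

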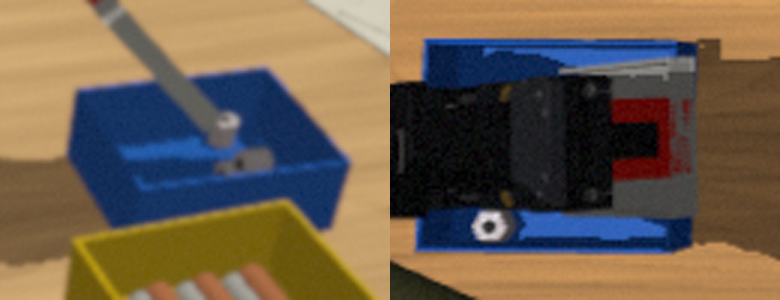

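```bash

python3 -m creep '[{"wx":0,"wy":0,"wz":0,"tx":0,"ty":-6,"tz":-5,"gripper":-1},{"wx":0,"wy":0,"wz":0,"tx":0,"ty":-15,"tz":-13,"gripper":-1},{"wx":-3,"wy":0,"wz":0,"tx":0,"ty":-24,"tz":-21,"gripper":-1},{"wx":-6,"wy":0,"wz":0,"tx":0,"ty":-30,"tz":-27,"gripper":-1},{"wx":-6,"wy":0,"wz":0,"tx":0,"ty":-30,"tz":-27,"gripper":-1}]'
python3 -m creep '[{"wx":0,"wy":0,"wz":0,"tx":0,"ty":-15,"tz":-12,"gripper":-1},{"wx":0,"wy":0,"wz":0,"tx":0,"ty":-40,"tz":-30,"gripper":-1},{"wx":0,"wy":0,"wz":0,"tx":0,"ty":-65,"tz":-45,"gripper":-1},{"wx":0,"wy":0,"wz":0,"tx":0,"ty":-80,"tz":-50,"gripper":-1},{"wx":0,"wy":0,"wz":0,"tx":0,"ty":-80,"tz":-50,"gripper":-1}]'
python3 - <<'E'
from h import *
st()
ims=[]
for c in ['scene','top']:
    p,d=snap(c)
    r=nets.look_for('sleeve1',c); print(c,[(np.round(x['point'],3).tolist(),round(x['confidence'],2)) for x in r])
    ims.append(cv2.resize(p[140:270,390:559,::-1] if c=='scene' else p[260:390,80:249,::-1],(390*1,300),interpolation=cv2.INTER_CUBIC))
cv2.imwrite('pics/c7.png',np.hstack(ims))
E
```

```text
time_s: 12.13
tool_pos: [0.4272, 0.2503, 0.2727]
tool_rot: [-138.3, 0.3, -178.6]
force: [0.3, -0.2, -2.0]
grip_width: 0.0096
grasp_force: 50.0
time_s: 12.55
tool_pos: [0.4276, 0.2232, 0.3631]
tool_rot: [-138.1, 0.3, -178.6]
force: [-0.3, 0.5, -2.1]
grip_width: 0.0091
grasp_force: 50.0
{'time_s': np.float64(12.55), 'qpos': array([-26.251,  17.445, -30.828,  81.314,  34.363, 117.532,  39.305]), 'tool_pos': array([0.428, 0.223, 0.363]), 'tool_rot': array([-138.129,    0.343, -178.644]), 'force': array([-0.28 ,  0.502, -2.077]), 'grip_width': np.float64(0.009), 'grasp_force': np.float64(49.977)}
scene [([0.373, 0.409, 0.022], 0.46)]
top [([0.36, 0.405, 0.026], 0.56)]
```

View pics/c7.png

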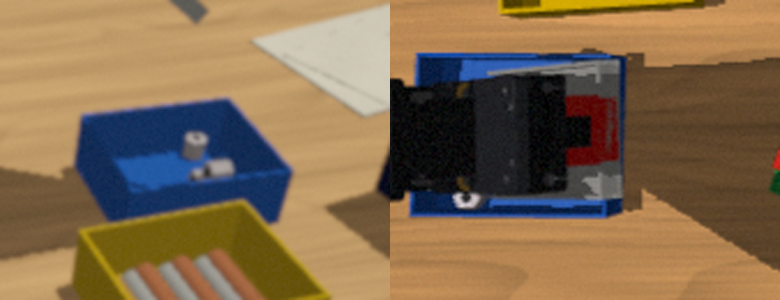

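Three sleeves are visible in the bin, at crop (195,143), (220,168) and (197,173). The near wall may hide a fourth. I level the tray away from the bin and count from the top.

```bash

python3 -m creep '[{"wx":-4,"wy":0,"wz":0,"tx":0,"ty":-5,"tz":0,"gripper":-1},{"wx":-9,"wy":0,"wz":0,"tx":0,"ty":-15,"tz":5,"gripper":-1},{"wx":-15,"wy":0,"wz":0,"tx":0,"ty":-30,"tz":15,"gripper":-1},{"wx":-21,"wy":0,"wz":0,"tx":0,"ty":-45,"tz":25,"gripper":-1},{"wx":-21,"wy":0,"wz":0,"tx":0,"ty":-55,"tz":30,"gripper":-1}]'
python3 -m creep '[{"wx":-5,"wy":0,"wz":0,"tx":0,"ty":-20,"tz":10,"gripper":-1},{"wx":-11,"wy":0,"wz":0,"tx":0,"ty":-45,"tz":20,"gripper":-1},{"wx":-17,"wy":0,"wz":0,"tx":0,"ty":-75,"tz":30,"gripper":-1},{"wx":-21,"wy":0,"wz":0,"tx":0,"ty":-110,"tz":40,"gripper":-1},{"wx":-21,"wy":0,"wz":0,"tx":0,"ty":-140,"tz":50,"gripper":-1}]'
python3 - <<'E'
from h import *
st()
ims=[]
for c in ['scene','top']:
    p,d=snap(c)
    r=nets.look_for('sleeve1',c); print(c,[(np.round(x['point'],3).tolist(),round(x['confidence'],2)) for x in r])
    ims.append(cv2.resize(p[140:270,300:560,::-1] if c=='scene' else p[250:380,80:340,::-1],(600,300),interpolation=cv2.INTER_CUBIC))
cv2.imwrite('pics/c8.png',np.vstack(ims))
E
```

```text
time_s: 13.17
tool_pos: [0.4298, 0.1579, 0.3751]
tool_rot: [-159.1, 0.1, -179.0]
force: [1.8, -1.2, -1.3]
grip_width: 0.0095
grasp_force: 50.0
time_s: 13.58
tool_pos: [0.4316, 0.0086, 0.3759]
tool_rot: [179.9, -0.2, -178.9]
force: [0.9, -1.4, -1.7]
grip_width: 0.0097
grasp_force: 50.0
{'time_s': np.float64(13.583), 'qpos': array([ 4.274, -9.6  , -7.513, 95.761, -1.349, 93.936, 87.857]), 'tool_pos': array([0.432, 0.009, 0.376]), 'tool_rot': array([ 179.91 ,   -0.182, -178.919]), 'force': array([ 0.925, -1.367, -1.716]), 'grip_width': np.float64(0.01), 'grasp_force': np.float64(49.98)}
scene [([0.377, 0.408, 0.022], 0.4)]
top [([0.433, 0.134, 0.348], 0.63), ([0.456, 0.388, 0.025], 0.61), ([0.365, 0.402, 0.028], 0.56), ([0.439, 0.394, 0.042], 0.48), ([0.421, 0.385, 0.021], 0.43)]
```

View pics/c8.png

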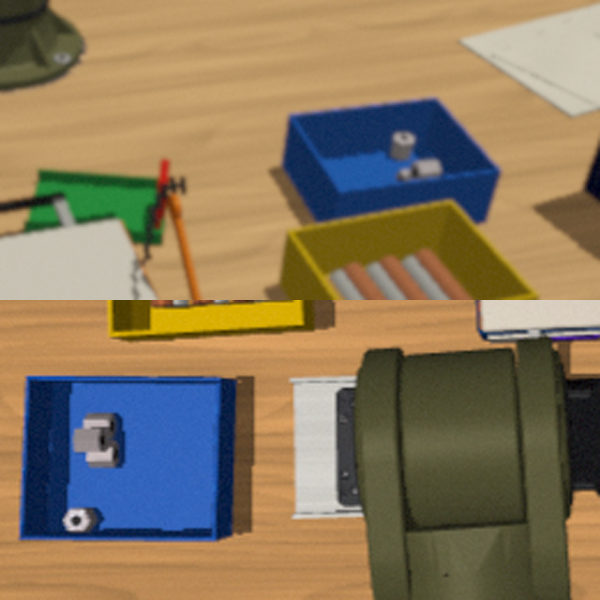

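All four sleeves are in the blue bin: three stacked at crop (97,440) and one at (80,520). The tray is empty. Next is the mat.

```bash

python3 -m creep '[{"wx":0,"wy":0,"wz":0,"tx":-2,"ty":-10,"tz":0,"gripper":-1},{"wx":0,"wy":0,"wz":0,"tx":-6,"ty":-35,"tz":0,"gripper":-1},{"wx":0,"wy":0,"wz":0,"tx":-11,"ty":-70,"tz":0,"gripper":-1},{"wx":0,"wy":0,"wz":0,"tx":-16,"ty":-105,"tz":0,"gripper":-1},{"wx":0,"wy":0,"wz":0,"tx":-21,"ty":-140,"tz":0,"gripper":-1}]'
python3 -m creep '[{"wx":0,"wy":0,"wz":0,"tx":-5,"ty":-35,"tz":0,"gripper":-1},{"wx":0,"wy":0,"wz":0,"tx":-11,"ty":-70,"tz":5,"gripper":-1},{"wx":0,"wy":0,"wz":0,"tx":-16,"ty":-105,"tz":15,"gripper":-1},{"wx":0,"wy":0,"wz":0,"tx":-21,"ty":-140,"tz":30,"gripper":-1},{"wx":0,"wy":0,"wz":0,"tx":-26,"ty":-175,"tz":50,"gripper":-1}]'
python3 -m creep '[{"wx":0,"wy":0,"wz":0,"tx":-5,"ty":-30,"tz":20,"gripper":-1},{"wx":0,"wy":0,"wz":0,"tx":-10,"ty":-60,"tz":45,"gripper":-1},{"wx":0,"wy":0,"wz":0,"tx":-14,"ty":-85,"tz":70,"gripper":-1},{"wx":0,"wy":0,"wz":0,"tx":-18,"ty":-105,"tz":95,"gripper":-1},{"wx":0,"wy":0,"wz":0,"tx":-19,"ty":-117,"tz":120,"gripper":-1}]'
python3 -m creep '[{"wx":0,"wy":0,"wz":0,"tx":0,"ty":-2,"tz":20,"gripper":-1},{"wx":0,"wy":0,"wz":0,"tx":0,"ty":-3,"tz":45,"gripper":-1},{"wx":0,"wy":0,"wz":0,"tx":0,"ty":-4,"tz":65,"gripper":-1},{"wx":0,"wy":0,"wz":0,"tx":0,"ty":-4,"tz":80,"gripper":-1},{"wx":0,"wy":0,"wz":0,"tx":0,"ty":-4,"tz":88,"gripper":-1}]'
python3 - <<'E'
from h import *
st()
for c in ['scene','top']:
    snap(c)
    for q in ['tray_handle','tray_lip']: print(c,q,[(np.round(r['point'],3).tolist(),round(r['confidence'],2)) for r in nets.place_of(q,c)[:3]])
go([.498,-.428,.036],[180,0,-178.4])
E
```

```text
time_s: 14.2
tool_pos: [0.4578, -0.1249, 0.376]
tool_rot: [180.0, -0.1, -178.2]
force: [1.1, 0.3, -1.6]
grip_width: 0.01
grasp_force: 50.0
time_s: 14.62
tool_pos: [0.4897, -0.2995, 0.3262]
tool_rot: [180.0, 0.0, -178.2]
force: [1.5, -0.5, -2.2]
grip_width: 0.0097
grasp_force: 50.0
time_s: 15.03
tool_pos: [0.5107, -0.4164, 0.203]
tool_rot: [179.9, -0.2, -178.4]
force: [-0.4, 0.1, -2.7]
grip_width: 0.0099
grasp_force: 50.0
time_s: 15.45
tool_pos: [0.5099, -0.4163, 0.1139]
tool_rot: [179.7, -0.3, -178.3]
force: [0.4, 0.5, -1.9]
grip_width: 0.01
grasp_force: 50.0
{'time_s': np.float64(15.45), 'qpos': array([ 26.269,  23.778,  13.795,  89.404,  -6.004,  67.997, 132.967]), 'tool_pos': array([ 0.51 , -0.416,  0.114]), 'tool_rot': array([ 179.667,   -0.313, -178.265]), 'force': array([ 0.372,  0.543, -1.88 ]), 'grip_width': np.float64(0.01), 'grasp_force': np.float64(49.979)}
scene tray_handle [([0.412, 0.105, 0.043], 0.78), ([0.51, -0.417, 0.131], 0.55)]
scene tray_lip [([0.509, -0.273, 0.084], 0.93), ([0.357, -0.027, 0.005], 0.63)]
top tray_handle [([0.411, 0.104, 0.052], 0.61), ([0.511, -0.417, 0.135], 0.58), ([0.736, -0.084, 0.098], 0.19)]
top tray_lip [([0.357, -0.027, 0.003], 0.85), ([0.51, -0.276, 0.087], 0.61), ([0.455, 0.396, 0.017], 0.25)]
shift [13.7 -8.2 83.9] turn [ 0.   0.1 -0. ]
```

```bash

python3 -m creep '[{"wx":0,"wy":0,"wz":0,"tx":7,"ty":-4,"tz":20,"gripper":-1},{"wx":0,"wy":0,"wz":0,"tx":13,"ty":-9,"tz":40,"gripper":-1},{"wx":0,"wy":0,"wz":0,"tx":13,"ty":-9,"tz":58,"gripper":-1},{"wx":0,"wy":0,"wz":0,"tx":13,"ty":-9,"tz":70,"gripper":-1},{"wx":0,"wy":0,"wz":0,"tx":13,"ty":-9,"tz":76,"gripper":-1}]'
python3 -m creep '[{"wx":0,"wy":0,"wz":0,"tx":0,"ty":0,"tz":3,"gripper":-1},{"wx":0,"wy":0,"wz":0,"tx":0,"ty":0,"tz":6,"gripper":-1},{"wx":0,"wy":0,"wz":0,"tx":0,"ty":0,"tz":8,"gripper":-1},{"wx":0,"wy":0,"wz":0,"tx":0,"ty":0,"tz":8,"gripper":-1},{"wx":0,"wy":0,"wz":0,"tx":0,"ty":0,"tz":8,"gripper":-1}]'
python3 -c "
from h import *
st()
snap('scene')
for q in ['tray_handle','tray_lip']: print(q,[(np.round(r['point'],3).tolist(),round(r['confidence'],2)) for r in nets.place_of(q,'scene')[:3]])
"
```

```text
time_s: 16.17
tool_pos: [0.4974, -0.4277, 0.0414]
tool_rot: [179.8, -0.0, -178.5]
force: [0.2, 0.3, -3.5]
grip_width: 0.01
grasp_force: 50.0
time_s: 16.58
tool_pos: [0.498, -0.4285, 0.0351]
tool_rot: [179.9, 0.1, -178.5]
force: [0.4, 0.2, -1.6]
grip_width: 0.0098
grasp_force: 50.0
{'time_s': np.float64(16.583), 'qpos': array([ 27.899,  27.725,  13.538,  93.707,  -7.356,  59.436, 135.233]), 'tool_pos': array([ 0.498, -0.428,  0.035]), 'tool_rot': array([ 1.79942e+02,  5.10000e-02, -1.78454e+02]), 'force': array([ 0.4 ,  0.15, -1.58]), 'grip_width': np.float64(0.01), 'grasp_force': np.float64(49.979)}
tray_handle [([0.411, 0.105, 0.046], 0.74), ([0.499, -0.426, 0.051], 0.57), ([0.62, 0.046, 0.178], 0.44)]
tray_lip [([0.36, -0.025, 0.005], 0.88), ([0.496, -0.284, 0.003], 0.74)]
```

```bash

python3 -m creep '[{"wx":0,"wy":0,"wz":0,"tx":0,"ty":0,"tz":0.5,"gripper":-1},{"wx":0,"wy":0,"wz":0,"tx":0,"ty":0,"tz":1,"gripper":-1},{"wx":0,"wy":0,"wz":0,"tx":0,"ty":0,"tz":1.5,"gripper":-1},{"wx":0,"wy":0,"wz":0,"tx":0,"ty":0,"tz":2,"gripper":-1},{"wx":0,"wy":0,"wz":0,"tx":0,"ty":0,"tz":2,"gripper":-1}]'
python3 -m creep '[{"wx":0,"wy":0,"wz":0,"tx":0,"ty":0,"tz":0,"gripper":-1},{"wx":0,"wy":0,"wz":0,"tx":0,"ty":0,"tz":0,"gripper":-1}]'

```

```text
time_s: 17.15
tool_pos: [0.4978, -0.4285, 0.034]
tool_rot: [179.9, 0.0, -178.5]
force: [-2.1, 1.2, 6.4]
grip_width: 0.0099
grasp_force: 50.0
time_s: 17.32
tool_pos: [0.4978, -0.4285, 0.034]
tool_rot: [179.9, 0.0, -178.5]
force: [-1.1, 2.3, 7.0]
grip_width: 0.0095
grasp_force: 50.0
```

In contact with the mat, so I release and rise.

```bash

python3 -m creep '[{"wx":0,"wy":0,"wz":0,"tx":0,"ty":0,"tz":-1,"gripper":-0.6},{"wx":0,"wy":0,"wz":0,"tx":0,"ty":0,"tz":-1,"gripper":-0.3},{"wx":0,"wy":0,"wz":0,"tx":0,"ty":0,"tz":-1,"gripper":0},{"wx":0,"wy":0,"wz":0,"tx":0,"ty":0,"tz":-1,"gripper":0.1},{"wx":0,"wy":0,"wz":0,"tx":0,"ty":0,"tz":-1,"gripper":0.1}]' 20
python3 -m creep '[{"wx":0,"wy":0,"wz":0,"tx":0,"ty":0,"tz":0,"gripper":0.1},{"wx":0,"wy":0,"wz":0,"tx":0,"ty":0,"tz":-20,"gripper":0.1},{"wx":0,"wy":0,"wz":0,"tx":0,"ty":0,"tz":-50,"gripper":0.1},{"wx":0,"wy":0,"wz":0,"tx":0,"ty":0,"tz":-85,"gripper":0.1},{"wx":0,"wy":0,"wz":0,"tx":0,"ty":0,"tz":-120,"gripper":0.1}]'
python3 -m creep '[{"wx":0,"wy":0,"wz":0,"tx":0,"ty":0,"tz":-35,"gripper":0.1},{"wx":0,"wy":0,"wz":0,"tx":0,"ty":0,"tz":-70,"gripper":0.1},{"wx":0,"wy":0,"wz":0,"tx":0,"ty":0,"tz":-100,"gripper":0.1},{"wx":0,"wy":0,"wz":0,"tx":0,"ty":0,"tz":-120,"gripper":0.1},{"wx":0,"wy":0,"wz":0,"tx":0,"ty":0,"tz":-120,"gripper":0.1}]'
python3 - <<'E'
from h import *
st()
for c in ['scene','top']:
    p,d=snap(c); P=cloud(c,d); h=cv2.cvtColor(p,cv2.COLOR_RGB2HSV)
    for q in ['tray','tray_handle','tray_lip','pointer_tip','cover_bar','hinge_axis']: print(c,q,[(np.round(r['point'],3).tolist(),round(r['confidence'],2)) for r in nets.place_of(q,c)[:3]])
    H,S=h[...,0].astype(int),h[...,1]
    X=P[(H>5)&(H<16)&(S>190)&(d>0)]; X=X[np.all((X>[.5,.02,.1])&(X<[.74,.08,.25]),1)]
    f=cv2.fitLine(X[:,[0,2]].astype(np.float32),cv2.DIST_HUBER,0,.003,.003).ravel(); print(c,'pointer',len(X),np.arctan2(f[1],-f[0]),f)
    # direct: hinge to points
    a=np.arctan2(X[:,2]-.098,.734-X[:,0]); r=np.hypot(X[:,2]-.098,.734-X[:,0]); print('hinge-angle',np.median(a[r>.08]),r.max())
    if c=='scene': cv2.imwrite('pics/c9.png',p[:,:,::-1])
E
```

```text
time_s: 17.73
tool_pos: [0.4975, -0.4282, 0.0332]
tool_rot: [179.9, -0.0, -178.5]
force: [1.0, -0.3, -0.6]
grip_width: 0.0352
grasp_force: 0.0
time_s: 18.15
tool_pos: [0.497, -0.428, 0.154]
tool_rot: [179.8, -0.1, -178.5]
force: [1.0, 0.2, -0.0]
grip_width: 0.0476
grasp_force: 0.0
time_s: 18.57
tool_pos: [0.4993, -0.4303, 0.2796]
tool_rot: [-179.8, 0.4, -178.5]
force: [-0.4, -0.2, -0.5]
grip_width: 0.0484
grasp_force: 0.0
{'time_s': np.float64(18.567), 'qpos': array([ 26.885,  18.157,  15.244,  77.671,  -4.833,  84.306, 133.373]), 'tool_pos': array([ 0.499, -0.43 ,  0.28 ]), 'tool_rot': array([-179.751,    0.429, -178.47 ]), 'force': array([-0.374, -0.241, -0.528]), 'grip_width': np.float64(0.048), 'grasp_force': np.float64(0.0)}
scene tray [([0.503, -0.359, 0.0], 0.86), ([0.385, 0.037, -0.0], 0.69)]
scene tray_handle [([0.411, 0.103, 0.044], 0.82), ([0.499, -0.426, 0.05], 0.67), ([0.5, -0.285, 0.003], 0.26)]
scene tray_lip [([0.358, -0.029, 0.007], 0.92), ([0.496, -0.286, 0.004], 0.66)]
scene pointer_tip [([0.621, 0.047, 0.18], 0.85)]
scene cover_bar [([0.624, 0.046, 0.18], 0.61), ([0.481, -0.095, 0.098], 0.59)]
scene hinge_axis []
scene pointer 188 -2.4835043 [ 0.7911629  -0.61160547  0.6609786   0.1577108 ]
hinge-angle 0.6798539134167402 0.1513747670043113
top tray [([0.498, -0.355, 0.002], 0.94), ([0.631, -0.086, 0.002], 0.6), ([0.388, 0.039, -0.004], 0.59)]
top tray_handle [([0.495, -0.428, 0.05], 0.93), ([0.409, 0.106, 0.046], 0.92), ([0.498, -0.356, 0.003], 0.38)]
top tray_lip [([0.498, -0.289, 0.002], 0.92), ([0.356, -0.026, 0.003], 0.71)]
top pointer_tip [([0.62, 0.048, 0.179], 0.67)]
top cover_bar [([0.452, 0.394, 0.015], 0.61), ([0.479, -0.092, 0.1], 0.58)]
top hinge_axis [([0.737, -0.084, 0.099], 0.85)]
top pointer 108 -2.4682848 [ 0.78176326 -0.6235753   0.6692888   0.15008771]
hinge-angle 0.6718701119154106 0.16182765160286225
```

View pics/c9.png

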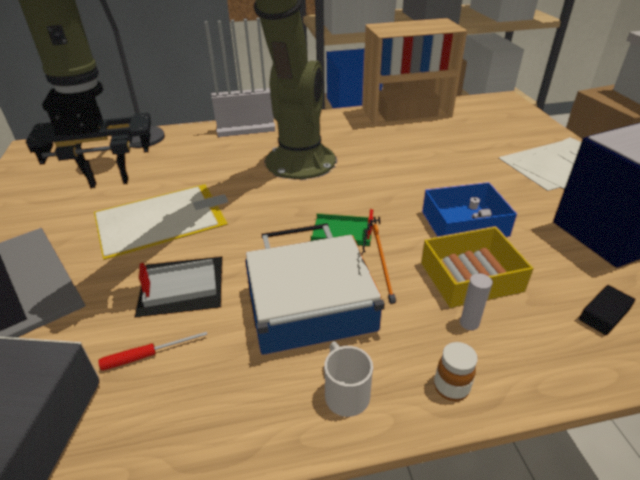

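The tray lies flat, let go and centred on the mat (182,283); the sleeves are in the blue bin (480,208). The pointer reads about 0.65 rad. I turn the wrist for the bar.

```bash

for i in 1 2; do python3 -m creep '[{"wx":0,"wy":0,"wz":7,"tx":0,"ty":0,"tz":0,"gripper":-0.17},{"wx":0,"wy":0,"wz":14,"tx":0,"ty":0,"tz":0,"gripper":-0.17},{"wx":0,"wy":0,"wz":21,"tx":0,"ty":0,"tz":0,"gripper":-0.17},{"wx":0,"wy":0,"wz":28,"tx":0,"ty":0,"tz":0,"gripper":-0.17},{"wx":0,"wy":0,"wz":35,"tx":0,"ty":0,"tz":0,"gripper":-0.17}]'; done
python3 -m creep '[{"wx":0,"wy":0,"wz":7,"tx":0,"ty":0,"tz":0,"gripper":-0.17},{"wx":0,"wy":0,"wz":14,"tx":0,"ty":0,"tz":0,"gripper":-0.17},{"wx":0,"wy":0,"wz":19.5,"tx":0,"ty":0,"tz":0,"gripper":-0.17},{"wx":0,"wy":0,"wz":19.5,"tx":0,"ty":0,"tz":0,"gripper":-0.17}]'
cat >> h.py <<'E'
RB=Rn.from_euler('z',2,degrees=True)
def barpose(th,lean,back=0,H=(.732,-.0838)):
    # cover tilt th rad, hand lean (deg) of world vertical; TCP pose
    b=np.array([H[0],H[1],.098])+RB.apply(Rn.from_euler('y',th).apply([-.25,0,.002]))
    R=RB*Rn.from_euler('y',lean,degrees=True)*Rn.from_euler('xyz',[180,0,90],degrees=True)
    return b+R.apply([0,0,GD-back]),R
E
python3 - <<'E'
from h import *
st()
for b in (.1,0): p,R=barpose(0,-12,b); print(p.round(4),rel(p,R),R.as_euler('xyz',degrees=True))
E
```

```text
time_s: 19.68
tool_pos: [0.4976, -0.4287, 0.2735]
tool_rot: [179.9, -0.0, 146.2]
force: [0.9, -0.5, 0.2]
grip_width: 0.0367
grasp_force: 0.0
time_s: 20.1
tool_pos: [0.4976, -0.4286, 0.2735]
tool_rot: [180.0, -0.1, 111.2]
force: [-0.3, 1.0, 0.0]
grip_width: 0.0362
grasp_force: 0.0
time_s: 20.43
tool_pos: [0.4976, -0.4286, 0.2734]
tool_rot: [-180.0, -0.1, 91.9]
force: [-0.7, 0.6, 0.5]
grip_width: 0.0358
grasp_force: 0.0
{'time_s': np.float64(20.433), 'qpos': array([17.699, 19.304, 27.516, 78.459, -8.886, 84.414, 46.662]), 'tool_pos': array([ 0.498, -0.429,  0.273]), 'tool_rot': array([-1.79998e+02, -8.60000e-02,  9.19010e+01]), 'force': array([-0.735,  0.611,  0.535]), 'grip_width': np.float64(0.036), 'grasp_force': np.float64(0.0)}
[ 0.4653 -0.0931  0.1795] (array([336.3, -21.2,  94.4]), array([-12. ,  -0.1,  -0.1])) [168.   0.  92.]
[ 0.486  -0.0924  0.0817] (array([336.2,  -0.4, 192.2]), array([-12. ,  -0.1,  -0.1])) [168.   0.  92.]
```

```bash

python3 -m creep '[{"wx":0,"wy":0,"wz":0,"tx":15,"ty":-1,"tz":0,"gripper":-0.17},{"wx":0,"wy":0,"wz":0,"tx":45,"ty":-3,"tz":0,"gripper":-0.17},{"wx":0,"wy":0,"wz":0,"tx":80,"ty":-5,"tz":0,"gripper":-0.17},{"wx":0,"wy":0,"wz":0,"tx":115,"ty":-8,"tz":0,"gripper":-0.17},{"wx":0,"wy":0,"wz":0,"tx":150,"ty":-10,"tz":0,"gripper":-0.17}]'
python3 -m creep '[{"wx":-2,"wy":0,"wz":0,"tx":35,"ty":-2,"tz":10,"gripper":-0.17},{"wx":-5,"wy":0,"wz":0,"tx":75,"ty":-4,"tz":25,"gripper":-0.17},{"wx":-8,"wy":0,"wz":0,"tx":115,"ty":-6,"tz":45,"gripper":-0.17},{"wx":-11,"wy":0,"wz":0,"tx":150,"ty":-9,"tz":65,"gripper":-0.17},{"wx":-12,"wy":0,"wz":0,"tx":176,"ty":-11,"tz":80,"gripper":-0.17}]'
python3 -m creep '[{"wx":0,"wy":0,"wz":0,"tx":10,"ty":-3,"tz":10,"gripper":-0.17},{"wx":0,"wy":0,"wz":0,"tx":10,"ty":-3,"tz":13,"gripper":-0.17},{"wx":0,"wy":0,"wz":0,"tx":10,"ty":-3,"tz":13,"gripper":-0.17}]'
python3 - <<'E'
from h import *
st()
for c in ['scene','top']:
    p,d=snap(c); P=cloud(c,d); V=p.max(2)
    print(c,[(np.round(r['point'],3).tolist(),round(r['confidence'],2)) for r in nets.place_of('cover_bar',c)[:2]])
    X=P[(V<60)&(d>0)]; X=X[np.all((X>[.46,-.17,.09])&(X<[.51,-.02,.112]),1)]
    if len(X)>10: print(len(X),np.median(X,0).round(4),X.min(0).round(3),X.max(0).round(3))
for b in (.1,0): p,R=barpose(0,-12,b); print(p.round(4),rel(p,R))
E
```

```text
time_s: 20.85
tool_pos: [0.4817, -0.2778, 0.2737]
tool_rot: [180.0, -0.1, 92.2]
force: [0.2, -0.0, 0.9]
grip_width: 0.0363
grasp_force: 0.0
time_s: 21.27
tool_pos: [0.4631, -0.1007, 0.1928]
tool_rot: [167.9, -0.1, 92.3]
force: [0.4, -0.1, -0.3]
grip_width: 0.0361
grasp_force: 0.0
time_s: 21.52
tool_pos: [0.4645, -0.094, 0.1805]
tool_rot: [168.0, -0.0, 92.1]
force: [0.7, -0.6, 1.2]
grip_width: 0.036
grasp_force: 0.0
{'time_s': np.float64(21.517), 'qpos': array([-2.67200e+00, -1.13300e+01,  1.15250e+01,  1.20066e+02,
       -5.90000e-02,  5.92830e+01,  1.10340e+01]), 'tool_pos': array([ 0.464, -0.094,  0.181]), 'tool_rot': array([ 1.68021e+02, -2.90000e-02,  9.21460e+01]), 'force': array([ 0.662, -0.642,  1.162]), 'grip_width': np.float64(0.036), 'grasp_force': np.float64(0.0)}
scene [([0.481, -0.093, 0.098], 0.83)]
155 [ 0.4876 -0.0966  0.1043] [ 0.481 -0.156  0.098] [ 0.492 -0.031  0.109]
top [([0.632, -0.085, 0.002], 0.64)]
136 [ 0.4814 -0.0509  0.1046] [ 0.477 -0.166  0.097] [ 0.49  -0.021  0.112]
[ 0.4653 -0.0931  0.1795] (array([ 2.1, -0.7,  2.1]), array([ 0.1, -0. , -0.1]))
[ 0.486  -0.0924  0.0817] (array([  2.1,  -0.8, 102.1]), array([ 0.1, -0. , -0.1]))
```

```bash

python3 -m creep '[{"wx":0,"wy":0,"wz":0,"tx":1,"ty":0,"tz":15,"gripper":-0.17},{"wx":0,"wy":0,"wz":0,"tx":1,"ty":0,"tz":35,"gripper":-0.17},{"wx":0,"wy":0,"wz":0,"tx":1,"ty":0,"tz":55,"gripper":-0.17},{"wx":0,"wy":0,"wz":0,"tx":1,"ty":0,"tz":72,"gripper":-0.17},{"wx":0,"wy":0,"wz":0,"tx":1,"ty":0,"tz":85,"gripper":-0.17}]'
python3 -m creep '[{"wx":0,"wy":0,"wz":0,"tx":0,"ty":0,"tz":8,"gripper":-0.17},{"wx":0,"wy":0,"wz":0,"tx":0,"ty":0,"tz":15,"gripper":-0.17},{"wx":0,"wy":0,"wz":0,"tx":0,"ty":0,"tz":15,"gripper":-0.17}]'
python3 - <<'E'
from h import *
st(); p,R=barpose(0,-12,0); print(p.round(4),rel(p,R))
E
```

```text
time_s: 22.13
tool_pos: [0.4825, -0.093, 0.0966]
tool_rot: [168.0, -0.1, 91.9]
force: [0.3, 0.9, 0.2]
grip_width: 0.0361
grasp_force: 0.0
time_s: 22.38
tool_pos: [0.485, -0.0921, 0.082]
tool_rot: [168.1, -0.1, 92.0]
force: [-0.3, -0.3, 0.2]
grip_width: 0.0362
grasp_force: 0.0
{'time_s': np.float64(22.383), 'qpos': array([ -3.102,  -2.267,  12.427, 124.506,  -2.678,  46.073,  13.006]), 'tool_pos': array([ 0.485, -0.092,  0.082]), 'tool_rot': array([ 1.68089e+02, -9.10000e-02,  9.19890e+01]), 'force': array([-0.318, -0.318,  0.23 ]), 'grip_width': np.float64(0.036), 'grasp_force': np.float64(0.0)}
[ 0.486  -0.0924  0.0817] (array([-0.4,  0.9,  0.5]), array([-0.1, -0.1, -0. ]))
```

Close on the bar.

```bash

for i in 1 2; do python3 -m creep '[{"wx":0,"wy":0,"wz":0,"tx":0,"ty":0,"tz":0,"gripper":-1},{"wx":0,"wy":0,"wz":0,"tx":0,"ty":0,"tz":0,"gripper":-1},{"wx":0,"wy":0,"wz":0,"tx":0,"ty":0,"tz":0,"gripper":-1},{"wx":0,"wy":0,"wz":0,"tx":0,"ty":0,"tz":0,"gripper":-1}]' 30; done
python3 - <<'E'
from h import *
o=st(); P,R=tool(o)
b=P-R.apply([0,0,GD]); print('bar',b)
# hinge from gripped bar
H=(b[:2]+RB.apply([.25,0,0])[:2]); print('hinge',H)
for th in [.04,.1,.17,.24,.31,.38,.45,.52,.58,.62,.65]:
    # hand turn follows cover
    p,Q=barpose(th,-12+np.degrees(th),0,H); print(th,rel(p,Q))
    # incremental in cover frame: same relative to previous
E
```

```text
time_s: 22.72
tool_pos: [0.4857, -0.0916, 0.0836]
tool_rot: [167.9, -0.1, 92.0]
force: [-0.4, 0.5, -0.2]
grip_width: 0.0172
grasp_force: 0.0
time_s: 23.05
tool_pos: [0.4863, -0.0916, 0.0836]
tool_rot: [167.9, -0.1, 92.0]
force: [3.6, 0.3, -0.1]
grip_width: 0.0105
grasp_force: 30.0
{'time_s': np.float64(23.05), 'qpos': array([ -3.131,  -2.409,  12.383, 124.465,  -2.681,  46.021,  12.986]), 'tool_pos': array([ 0.486, -0.092,  0.084]), 'tool_rot': array([ 1.67854e+02, -7.90000e-02,  9.20380e+01]), 'force': array([ 3.583,  0.28 , -0.101]), 'grip_width': np.float64(0.011), 'grasp_force': np.float64(29.999)}
bar [ 0.48237274 -0.09173354  0.10188216]
hinge [ 0.73222045 -0.08300866]
0.04 (array([-0. ,  1.2, -7.9]), array([ 2.4, -0.1,  0. ]))
0.1 (array([  0. ,   4.4, -22.3]), array([ 5.9, -0.1,  0. ]))
0.17 (array([  0. ,   9.1, -38.9]), array([ 9.9, -0.1,  0. ]))
0.24 (array([  0. ,  15.1, -55.1]), array([13.9, -0.1,  0. ]))
0.31 (array([  0.1,  22.1, -70.9]), array([17.9, -0.1,  0. ]))
0.38 (array([  0.1,  30.3, -86.1]), array([21.9, -0.1,  0. ]))
0.45 (array([ 1.000e-01,  3.940e+01, -1.007e+02]), array([25.9, -0.1,  0. ]))
0.52 (array([ 1.000e-01,  4.960e+01, -1.147e+02]), array([29.9, -0.1,  0. ]))
0.58 (array([ 1.00e-01,  5.91e+01, -1.26e+02]), array([33.4, -0.1,  0. ]))
0.62 (array([ 1.000e-01,  6.580e+01, -1.333e+02]), array([35.7, -0.1,  0. ]))
0.65 (array([   0.2,   71. , -138.5]), array([37.4, -0.1,  0. ]))
```

```bash

python3 -m creep '[{"wx":1.2,"wy":0,"wz":0,"tx":0,"ty":0.5,"tz":-4,"gripper":-1},{"wx":3.2,"wy":0,"wz":0,"tx":0,"ty":2,"tz":-11,"gripper":-1},{"wx":5.9,"wy":0,"wz":0,"tx":0,"ty":4.4,"tz":-22.3,"gripper":-1},{"wx":8.5,"wy":0,"wz":0,"tx":0,"ty":7.5,"tz":-33,"gripper":-1},{"wx":9.9,"wy":0,"wz":0,"tx":0,"ty":9.1,"tz":-38.9,"gripper":-1}]' 40
python3 - <<'E'
from h import *
o=st(); P,R=tool(o); H=(.7322,-.083); b=P-R.apply([0,0,GD]); v=RB.inv().apply(b-[*H,.098]); print('th',np.arctan2(v[2],-v[0]),np.hypot(v[0],v[2]))
for th in [.21,.28,.35,.42,.48,.54,.58]:
    p,Q=barpose(th,-12+np.degrees(th),0,H); print(th,rel(p,Q))
E
```

```text
time_s: 23.47
tool_pos: [0.487, -0.0916, 0.1236]
tool_rot: [177.9, -0.1, 92.1]
force: [4.2, -0.7, -5.5]
grip_width: 0.0106
grasp_force: 40.0
{'time_s': np.float64(23.467), 'qpos': array([ -3.859,   2.217,  12.033, 113.835,  -1.013,  61.988,  10.67 ]), 'tool_pos': array([ 0.487, -0.092,  0.124]), 'tool_rot': array([ 1.77943e+02, -6.90000e-02,  9.20540e+01]), 'force': array([ 4.192, -0.678, -5.457]), 'grip_width': np.float64(0.011), 'grasp_force': np.float64(39.999)}
th 0.1782330212442275 0.2500009320097316
0.21 (array([ 0. ,  1.6, -9.7]), array([ 2.1, -0.1,  0.1]))
0.28 (array([  0. ,   5.3, -26.5]), array([ 6.1, -0.1,  0.1]))
0.35 (array([  0. ,  10.1, -43.1]), array([10.1, -0.1,  0.1]))
0.42 (array([  0.1,  16.1, -59.3]), array([14.1, -0.1,  0.1]))
0.48 (array([  0.1,  22.2, -72.8]), array([17.6, -0.1,  0.1]))
0.54 (array([  0.1,  29. , -85.9]), array([21. , -0.1,  0.1]))
0.58 (array([  0.1,  34. , -94.5]), array([23.3, -0.1,  0.1]))
```

```bash

python3 -m creep '[{"wx":2.1,"wy":0,"wz":0,"tx":0,"ty":1.6,"tz":-9.7,"gripper":-1},{"wx":6.1,"wy":0,"wz":0,"tx":0,"ty":5.3,"tz":-26.5,"gripper":-1},{"wx":10.1,"wy":0,"wz":0,"tx":0,"ty":10.1,"tz":-43.1,"gripper":-1},{"wx":14.1,"wy":0,"wz":0,"tx":0,"ty":16.1,"tz":-59.3,"gripper":-1},{"wx":17.6,"wy":0,"wz":0,"tx":0,"ty":22.2,"tz":-72.8,"gripper":-1}]'
python3 - <<'E'
from h import *
o=st(); P,R=tool(o); H=(.7322,-.083); b=P-R.apply([0,0,GD]); v=RB.inv().apply(b-[*H,.098]); print('th',np.arctan2(v[2],-v[0]),np.hypot(v[0],v[2]))
for th in [.52,.56,.60,.63,.65]:
    p,Q=barpose(th,-12+np.degrees(th),0,H); print(th,rel(p,Q))
E
```

```text
time_s: 23.88
tool_pos: [0.5061, -0.0909, 0.1967]
tool_rot: [-164.3, -0.1, 92.0]
force: [2.7, -0.6, -5.4]
grip_width: 0.0113
grasp_force: 40.0
{'time_s': np.float64(23.883), 'qpos': array([-4.531, 14.949, 12.294, 92.449, -0.583, 88.388,  9.938]), 'tool_pos': array([ 0.506, -0.091,  0.197]), 'tool_rot': array([-1.64341e+02, -8.00000e-02,  9.20460e+01]), 'force': array([ 2.696, -0.615, -5.35 ]), 'grip_width': np.float64(0.011), 'grasp_force': np.float64(39.998)}
th 0.48533976752003455 0.2501232535876617
0.52 (array([  0.1,   1.9, -10.4]), array([ 2.1, -0.1,  0.1]))
0.56 (array([  0.1,   3.8, -20. ]), array([ 4.4, -0.1,  0.1]))
0.6 (array([  0.1,   6.2, -29.6]), array([ 6.7, -0.1,  0.1]))
0.63 (array([  0.1,   8.2, -36.7]), array([ 8.4, -0.1,  0.1]))
0.65 (array([  0.1,   9.7, -41.4]), array([ 9.6, -0.1,  0.1]))
```

```bash

python3 -m creep '[{"wx":2.1,"wy":0,"wz":0,"tx":0,"ty":1.9,"tz":-10.4,"gripper":-1},{"wx":4.4,"wy":0,"wz":0,"tx":0,"ty":3.8,"tz":-20,"gripper":-1},{"wx":6.7,"wy":0,"wz":0,"tx":0,"ty":6.2,"tz":-29.6,"gripper":-1},{"wx":8.4,"wy":0,"wz":0,"tx":0,"ty":8.2,"tz":-36.7,"gripper":-1},{"wx":9.6,"wy":0,"wz":0,"tx":0,"ty":9.7,"tz":-41.4,"gripper":-1}]'
python3 -m creep '[{"wx":0,"wy":0,"wz":0,"tx":0,"ty":0,"tz":0,"gripper":-1},{"wx":0,"wy":0,"wz":0,"tx":0,"ty":0,"tz":0,"gripper":-1},{"wx":0,"wy":0,"wz":0,"tx":0,"ty":0,"tz":0,"gripper":-1},{"wx":0,"wy":0,"wz":0,"tx":0,"ty":0,"tz":0,"gripper":-1}]'
python3 - <<'E'
from h import *
o=st(); P,R=tool(o); H=(.7322,-.083); b=P-R.apply([0,0,GD]); v=RB.inv().apply(b-[*H,.098]); print('th',np.arctan2(v[2],-v[0])-.008,np.hypot(v[0],v[2]))
for c in ['scene','top']:
    p,d=snap(c); X=cloud(c,d); h=cv2.cvtColor(p,cv2.COLOR_RGB2HSV); Hh,S=h[...,0].astype(int),h[...,1]
    Y=RB.inv().apply((X-[*H,.098]).reshape(-1,3)).reshape(X.shape)  # cover-shut frame
    om=(Hh>5)&(Hh<16)&(S>190)&(d>0)&(abs(Y[...,1]-.135)<.03)&(Y[...,2]>.005)
    q=Y[om]; f=cv2.fitLine(q[:,[0,2]].astype(np.float32),cv2.DIST_HUBER,0,.003,.003).ravel(); print(c,'pointer',om.sum(),np.arctan(-f[1]/f[0]))
    wm=(S<60)&(p.max(2)>100)&(d>0)&(abs(Y[...,1])<.105)&(Y[...,0]<-.03)&(Y[...,0]>-.17)&(Y[...,2]>.015)&(Y[...,2]<.16)
    q=Y[wm]
    for _ in range(4):
        A=np.c_[q[:,:2],np.ones(len(q))]; k=np.linalg.lstsq(A,q[:,2],rcond=None)[0]; r=q[:,2]-A@k; q=q[abs(r)<max(.004,1.5*np.std(r))]
    print(c,'cover',len(q),np.arctan(-k[0]),k,np.std(r))
    print([(np.round(x['point'],3).tolist(),round(x['confidence'],2)) for x in nets.place_of('pointer_tip',c)[:2]])
    if c=='scene': cv2.imwrite('pics/c10.png',p[:,:,::-1])
E
```

```text
time_s: 24.3
tool_pos: [0.5253, -0.0904, 0.2327]
tool_rot: [-154.6, -0.1, 92.0]
force: [-1.1, -0.3, -3.0]
grip_width: 0.0108
grasp_force: 40.0
time_s: 24.63
tool_pos: [0.5256, -0.0904, 0.233]
tool_rot: [-154.9, -0.1, 92.0]
force: [-0.2, -0.2, -5.1]
grip_width: 0.0108
grasp_force: 40.0
{'time_s': np.float64(24.633), 'qpos': array([ -4.291,  23.59 ,  12.582,  79.598,  -0.728, 102.058,  10.42 ]), 'tool_pos': array([ 0.526, -0.09 ,  0.233]), 'tool_rot': array([-1.54927e+02, -1.06000e-01,  9.20260e+01]), 'force': array([-0.228, -0.165, -5.124]), 'grip_width': np.float64(0.011), 'grasp_force': np.float64(39.999)}
th 0.6445981237520324 0.2502008742891889
scene pointer 185 0.64222294
scene cover 8675 0.6322251754875445 [-0.73252837  0.00100222  0.0116272 ] 0.0016767768106065336
[]
top pointer 106 0.6448759
top cover 2066 0.6318977541774249 [-0.73202538  0.00107598  0.01028404] 0.0017705801266484553
[([0.452, 0.396, 0.016], 0.64), ([0.621, 0.047, 0.18], 0.58)]
```

View pics/c10.png

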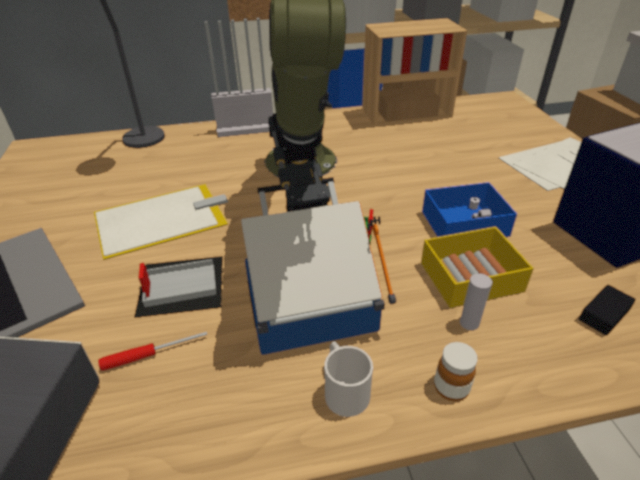

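The cover is held open at 0.632–0.645 rad and the pointer reads 0.642–0.645, so they are in line. The edge from (378,290) to (362,208) is parallel to the pointer from (392,298) to (373,222). The tray is on the mat and the sleeves are in the blue bin. Handing in.

```bash
python3 -c "
from h import *
print(env.sign_off())"
```

```text
the job is handed in; nothing more can be done
None
```

The job is handed in, with no verdict returned: the four sleeves are in the blue bin, the empty tray lies flat on the mat, and the cover is held at about 0.64 rad, in line with the set-pointer by my camera measurements.

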